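# Fix umbrella hooks along a hall coat rail

## Task

Fix all the umbrella hooks that are lying loose to the coat rail. As a fence, lay the straightedge on the table flush along the rail's lower edge, the one away from the robot, its middle at the rail's middle; then set each hook on the rail over a free pilot hole, its pin over the hole and the horn end of its plate butted square against the straightedge, and knock its pin fully home with the mallet, never with the fingers and never off a hole. Keep the straightedge there until every pin is home, then put it and the mallet back on the cork mat, and leave the bowl, the wedge and the coat peg alone.

Things in the scene. Friction and masses are not known exactly. Their poses are not given: they have to be found in the camera images.
- rail: the coat rail: a pale wooden board, 100 mm wide (x), 330 mm long (y), 18 mm thick, lying face up, held fast to the table. Origin: centre of its underside; z up. Its lower long edge (the edge on the side away from the robot) is the face x = +50 mm; its upper long edge faces the robot (x = -50 mm).
- hole1 (a point): a drilled pilot hole (8 mm dark dot) in the rail's top face, at x = -26 mm, y = -120 mm of the rail's frame, 18 mm above its underside; point: centre of the mouth
- hole2 (a point): a drilled pilot hole (8 mm dark dot) in the rail's top face, at x = -26 mm, y = -40 mm of the rail's frame, 18 mm above its underside; point: centre of the mouth
- hole3 (a point): a drilled pilot hole (8 mm dark dot) in the rail's top face, at x = -26 mm, y = 40 mm of the rail's frame, 18 mm above its underside; point: centre of the mouth
- hole4 (a point): a drilled pilot hole (8 mm dark dot) in the rail's top face, at x = -26 mm, y = 120 mm of the rail's frame, 18 mm above its underside; point: centre of the mouth
- mat: the cork tool mat, 360 (x) x 200 (y) x 3 mm, fixed on the table; origin: centre of its underside
- edge_mid (a point): the centre of the straightedge: a loose aluminium box-section bar 300 mm long (own x axis), 38 x 38 mm square section, closed black ends, about 0.75 kg, lying on the mat at the start. When it lies on the table against the rail it rises 20 mm above the rail's top face, as a fence; a sideways push of more than about 4 N slides it.
- mallet_head (a point): the centre of the mallet's round black rubber head (54 mm diameter, 50 mm tall; a striking face at each end, 25 mm above and below this point). The mallet (about 0.42 kg, nearly all in the head) stands on one face on the mat, wooden handle level. The handle, 22 mm wide and 24 mm tall, runs along the mallet's own -x axis from 20 to 170 mm from this point.
- mallet_grip (a point): a point on the centre line of the mallet's handle, 68 mm from the head's axis (own -x side): a good place to hold it
- hook1_horn (a point): umbrella hook 1 (may be absent): white hard plastic, about 70 g, loose, lying plate down. Base plate 90 mm long (own x), 36 mm wide (y), 8 mm thick. Its horn is an upright post 18 mm wide (y) by 12 mm (x) that rises to 49 mm above the plate's underside, its top turned 15 mm towards own -x. This point: in the post, 32 mm above the plate's underside, 29 mm from the plate's centre towards own +x; hold the hook here, across the 18 mm. z is up.
- hook1_eye (a point): point on hook 1's underside on the axis of its pin, 31 mm from the plate's centre along own -x (60 mm from the horn's axis, 76 mm from the foot end of the plate, the end by the horn)
- pin1 (a joint): the sprung steel pin of hook 1, upright in a 12 mm high round boss above the eye point; value 0 = fully up (top of its 13 mm wide head 25 mm above the plate's underside), 0.012 m = fully home (head 13 mm above the underside). It takes about 10 to 12 N to drive, stays where it is left, and a blow or push of the mallet drives it as far as the mallet goes.
- hook2_horn (a point): umbrella hook 2 (may be absent), the same as hook 1; same point on its horn
- hook2_eye (a point): the same point on hook 2's underside as hook1_eye
- pin2 (a joint): the pin of hook 2, the same as pin1
- hook3_horn (a point): umbrella hook 3 (may be absent), the same as hook 1; same point on its horn
- hook3_eye (a point): the same point on hook 3's underside as hook1_eye
- pin3 (a joint): the pin of hook 3, the same as pin1
- hook4_horn (a point): umbrella hook 4 (may be absent), the same as hook 1; same point on its horn
- hook4_eye (a point): the same point on hook 4's underside as hook1_eye
- pin4 (a joint): the pin of hook 4, the same as pin1
- bowl: bystander: blue plastic key bowl, 120 mm across, 50 mm tall, loose; origin: centre of its underside
- wedge: bystander: steel door wedge 100 x 40 x 26 mm, loose; origin: centre of its underside
- coat_peg: bystander: black clamp-on coat peg, 94 mm tall, loose; origin: centre of its underside
There are look-alikes about, which are no part of the job. What is shaped like the part that bears hook2_horn but blue is not meant. What is shaped like the part that bears mallet_head but red is not meant.

How it is judged:
By the outcome, as a careful person would: the job done as asked, in the order asked, and still so for the second after the job is handed in, with the robot touching nothing.
Of hook1, hook2, hook3, hook4 only 2 to 4 are there at a start; the rules pass over those that are not, and their reading is None.
At some moment in a run one of straightedge, mallet may be knocked a few centimetres aside while the robot is not near it.
It also fails if it takes over 210 s, if anything falls off the work surface, if the arm or the gripper's body presses on something with over 40 N, if the wrist force passes 120 N, or if a joint passes its speed limit or range.

## Robot

A 7-joint arm with a two-finger parallel gripper is mounted at the origin on the work surface. World frame = base frame: x ahead of the robot, y to its left, z up, the work surface at z = 0. Lengths are in mm, angles in rad, forces in N, time in s.
With the tool pointing down it reaches from about 400 to 875 mm from the base axis. Payload 4.4 kg.
Tool frame: the origin (TCP) lies at the very end of the fingers, on their centre line; the grasp point (between the pads) lies 19 mm behind it; z points along the fingers, y is the line along which they close (so a half turn about z gives the same grasp; the last joint's range is limited). The gripper opens to 85 mm and grips with 20 to 120 N. Pads are 22 mm wide; open, the fingers measure 114 mm over their backs; the gripper's body (76 mm by 85 mm) begins 54 mm behind the grasp point. The pads swing forward as they close: fully open they stand 13 mm farther back than shut.
Start: joints at [-1.269, 0.628, 0.038, 1.517, -0.027, 0.996, -0.02], TCP at [233.694, 606.552, 231.313] pointing down, gripper open.
Joint ranges: [-3.06, 3.06], [-0.37, 2.12], [-1.25, 1.32], [0.18, 2.47], [-1.1, 4.24], [0.23, 1.98], [-2.94, 2.94]. Speed limits (rad/s): [2.57, 2.57, 3.14, 3.14, 3.14, 3.14, 3.14].

## Interface

Orientations are given as [roll, pitch, yaw] about the fixed x, y, z axes, in that order (R = Rz(yaw) Ry(pitch) Rx(roll)).
In Python, from cell import ctrl gives the robot as it stands.
- The arm moves only by the tool jog_arm, never from a script. Its argument "plan" is a list of rows, each an object of numbers: "tx", "ty", "tz": the shift along the tool's x, y, z as a fraction of full scale; "wx", "wy", "wz": the turn, a rotation vector about the tool's x, y, z as a fraction of full scale; "claw": the closure, from 0 (fully open) to 1 (shut). In form: [{"tx": .., "ty": .., "tz": .., "wx": .., "wy": .., "wz": .., "claw": ..}, ...]. A call has 1 to 12 rows; each row is the pose to reach, as a shift and turn from the pose commanded when the call began, along the tool's axes at that moment; what a row does not reach only later rows make up. Full scale, the value 1, is 300 mm for a shift and 90 degrees for a turn. A row lasts 1/10 s, in which the tool goes at most 50 mm and 8.59 degrees, less where a joint would pass 70% of its speed; a pose out of reach is approached as far as the arm can. A call with a number of a shift or a turn outside -1 to 1 is refused whole. A call with a gripper value outside its range is refused whole. The fingers move at their own pace and stop on an object; the grip force is fixed at half the most. Time passes only in rows, so rows that repeat a pose let the fingers close. It gives the time, the measured TCP pose, the force, the opening and the grip force at its end, in the units of the state.
- ctrl.read_state(): the state, without advancing time (a new reading comes with each control period).
- ctrl.get_image(name): name is "side" or "top" or "wrist"; returns a dict with "img" (400x640x3 uint8, red, green, blue), "depth" (400x640 float32, mm along the optical axis (not along the pixel's ray), 0 where there is no reading), "fx", "fy", "cx", "cy" (pixels), "position" and "orientation" of the camera in the world; the wrist camera has in their place "hand_eye" (4x4, takes a point from camera to tool coordinates, whose origin is the TCP and whose axes are the flange's). Camera axes: x right, y down, z forward; pixel columns grow to the right and rows downward; lengths in mm; the calibration is good to about 2 mm. A picture is of the moment at which its call begins: read the wrist's pose just before it.
- ctrl.finish_job(): hands the job in; it is judged then, once.
Trained networks look in a picture, given as the dict that the camera call returned (one of the last four; its "shot" number tells which), for a name from the list of things; names that differ only in an ending like _2 or _b are one class to them, and where a whole thing is asked for, a point or a joint stands for the part that bears it (a point fixed in the world has none). Each returns a list of dicts, best first, with "score" (0 to 1); they miss things now and then, are a little off and sometimes report something else, mostly with a low value. They report only what shows in the picture. A call takes as long as a camera call. They do not tell look-alikes from the thing itself.
- ctrl.trace(picture, thing): "pixels" (400x640 bool, what is visible of it) and "extent" ([centre column, centre row, width, height] in pixels, round what is visible of it).
The state is a dict: "clock": time; "qpos": joint angles; "qd": joint speeds; "tau": joint torques, N m; "eef_pos": TCP position; "tool_rot": TCP orientation; "force": force on the tool from outside, world axes, zero at the start; "torque": the same for the moment, N m; "width": finger opening in mm; "gripper_force": force on a finger pad.
Only numpy, scipy, OpenCV 4.12 (cv2) and the standard library are available. Lean on these libraries where they do the work, as an engineer would, in place of code of your own. Each camera call takes 0.05 s, during which the arm holds its last target. There are 200 camera calls.

## Working session

There is one attempt and no reset: what is moved stays moved. The work goes in short steps, Python scripts to look and compute and a tool call to move; the robot and the scene stay as the last step left them, time stands still between calls to the robot, and variables do not carry over. Pictures are saved under pics/ and viewed, at most 16 in all, crops included, and the job is handed in when it is done.

Besides the shell and the picture viewer there is one more tool, called as name(argument=value, ...), one argument or row to a line, values as JSON. jog_arm: Moves the arm, as the interface text tells. Shift numbers are shares of 300 mm and turn numbers shares of 90 degrees, none past 1 either way. Its arguments: {"type":"object","properties":{"plan":{"type":"array"}},"required":["plan"]}

```bash
ls; mkdir -p pics; cat > h.py <<'E'
import numpy as np, cv2
from scipy.spatial.transform import Rotation as R
from cell import ctrl
def pose(s=None):
    s=s or ctrl.read_state(); return np.array(s["eef_pos"]), R.from_euler('xyz',s["tool_rot"])
def shot(n):
    s=ctrl.read_state(); p=ctrl.get_image(n)
    if n=="wrist":
        t,r=pose(s); T=np.eye(4); T[:3,:3]=r.as_matrix(); T[:3,3]=t; p["T"]=T@np.array(p["hand_eye"])
    else:
        o=np.array(p["orientation"],float); T=np.eye(4)
        T[:3,:3]=o if o.shape==(3,3) else R.from_euler('xyz',o).as_matrix(); T[:3,3]=p["position"]; p["T"]=T
    return p
def cloud(p):
    d=p["depth"]; v,u=np.mgrid[:d.shape[0],:d.shape[1]]
    c=np.stack([(u-p["cx"])/p["fx"]*d,(v-p["cy"])/p["fy"]*d,d],-1)
    return c@p["T"][:3,:3].T+p["T"][:3,3]
def proj(p,X):
    c=(np.array(X)-p["T"][:3,3])@p["T"][:3,:3]; return np.array([p["fx"]*c[...,0]/c[...,2]+p["cx"],p["fy"]*c[...,1]/c[...,2]+p["cy"]]).T
def save(p,n,box=None,k=1):
    i=p["img"][...,::-1]
    if box: a,b,c,d=box; i=i[b:d,a:c]
    cv2.imwrite(f"pics/{n}.png",cv2.resize(i,None,fx=k,fy=k,interpolation=cv2.INTER_CUBIC))
def rowto(target,yaw,tilt=None):
    "shift/turn fractions from measured pose to tool-down target with yaw"
    t,r=pose(); d=r.inv().apply(np.array(target)-t)/300
    w=(r.inv()*R.from_euler('xyz',[np.pi,0,yaw])).as_rotvec()/(np.pi/2); return d.round(4),w.round(4)
E
python3 - <<'E'
from h import *
s=ctrl.read_state(); print({k:np.round(v,3) for k,v in s.items()})
for n in("top","side"):
    p=shot(n); save(p,n+"0"); print(n,p["position"],p["orientation"],p["fx"])
    X=cloud(p)
    for th in["rail","mat","edge_mid","mallet_head","hook1_horn","bowl","wedge","coat_peg"]:
        for r in ctrl.trace(p,th):
            m=r["pixels"]&(p["depth"]>0)
            if m.sum()>20 and r["score"]>.2: print(th,round(r["score"],2),np.round(r["extent"]),np.median(X[m],0).round(),p["img"][m].mean(0).round())
E
```

```text
pics
{'clock': np.float64(0.0), 'qpos': array([-1.269,  0.629,  0.038,  1.518, -0.027,  0.996, -0.02 ]), 'qd': array([ 0.   ,  0.   ,  0.001, -0.001,  0.001,  0.001,  0.001]), 'tau': array([-0.0000e+00, -5.6340e+01,  1.2260e+00, -1.9345e+01,  1.1000e-02,
        1.0000e-02,  0.0000e+00]), 'eef_pos': array([233.442, 605.969, 230.391]), 'tool_rot': array([-3.14 ,  0.   ,  2.774]), 'force': array([-0.173, -0.759,  0.136]), 'torque': array([ 0.048,  0.02 , -0.004]), 'gripper_force': np.float64(0.0), 'width': np.float64(85.769)}
top [ 306.97840749 -100.53765503 1611.78755508] [-2.94647015  0.0210428  -1.59603259] 502.2404528993522
rail 0.57 [289. 216. 102.  37.] [571.  33.  17.] [163. 136.  99.]
rail 0.49 [413. 240.  71. 114.] [ 484. -371.    3.] [139. 107.  78.]
mat 0.94 [411. 241.  70. 109.] [ 484. -371.    3.] [139. 107.  77.]
mat 0.25 [288. 216. 103.  40.] [572.  33.  17.] [164. 137.  99.]
edge_mid 0.88 [393. 246.  15.  93.] [ 469. -300.   41.] [159. 162. 172.]
mallet_head 0.97 [430. 261.  12.  68.] [ 450. -417.   41.] [86. 61. 43.]
mallet_head 0.58 [494. 239.  64.  19.] [ 476. -650. 
[... 813 characters left out ...]
edge_mid 0.61 [281. 181.  14.  15.] [813. -55.  19.] [137. 139. 149.]
mallet_head 0.88 [410. 184.  40.  33.] [ 428. -412.   39.] [110.  72.  43.]
mallet_head 0.67 [297. 246.  46.  32.] [525. 125.  15.] [151. 120.  80.]
mallet_head 0.51 [427. 156.  25.  30.] [ 474. -654.   35.] [141.  58.  53.]
hook1_horn 0.63 [276. 286.  29.  20.] [448. 280.   9.] [182. 186. 181.]
bowl 0.7 [410. 184.  38.  30.] [ 430. -412.   38.] [109.  74.  46.]
bowl 0.6 [246. 205.  26.  27.] [802. 128.  24.] [ 34.  77. 147.]
wedge 0.71 [274. 286.  29.  22.] [448. 279.   9.] [182. 185. 181.]
wedge 0.68 [280. 182.  13.  14.] [813. -53.  19.] [141. 142. 153.]
wedge 0.37 [292. 245.  34.  28.] [525. 132.  15.] [156. 125.  82.]
```

View pics/top0.png

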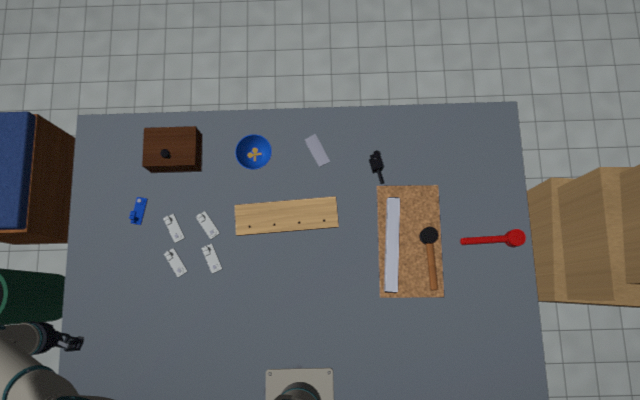

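View pics/side0.png

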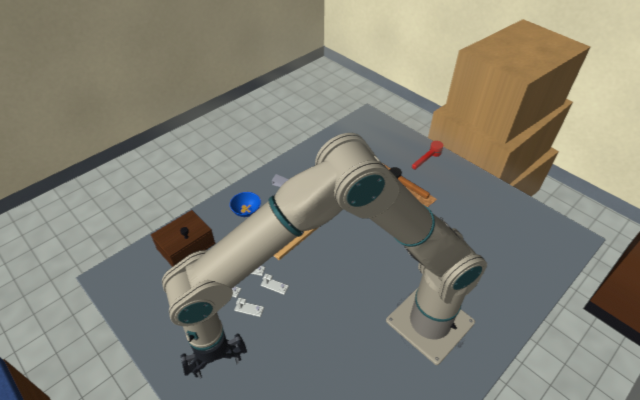

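Top view: four white hooks at (173,228), (207,224), (175,262) and (211,258), with the blue look-alike hook at (138,210). The rail is at (287,216) with 4 open holes, and the bar is on the mat at (392,246). The wedge at (317,150) could be taken for the bar. The black-headed mallet is at (429,235), with the red look-alike at (515,238). I choose the 4 white hooks, the long bar on the mat and the black mallet.

```bash
cat >> h.py <<'E'
def rect(pts):
    (c,s,a)=cv2.minAreaRect(pts[:,:2].astype(np.float32)); b=cv2.boxPoints((c,s,a)); e=b[1]-b[0]; f=b[2]-b[1]
    if np.hypot(*f)>np.hypot(*e): e,f=f,e
    return np.round(c,1),round(float(np.hypot(*e)),1),round(float(np.hypot(*f)),1),round(float(np.arctan2(e[1],e[0])),4)
E
python3 - <<'E'
from h import *
p=shot("top"); X=cloud(p); save(p,"crop0",(120,180,450,300),2.4)
for n,zr,b in [("rail",(12,24),(225,190,345,240)),("bar",(34,48),(383,190,403,300)),("mal",(34,75),(415,215,445,300))]:
    m=np.zeros((400,640),bool); m[b[1]:b[3],b[0]:b[2]]=1
    m&=(X[...,2]>zr[0])&(X[...,2]<zr[1]); print(n,rect(X[m]),np.median(X[m][:,2]).round(1),m.sum())
for u,v in[(173,228),(207,224),(175,262),(211,258),(138,210)]: print(X[v,u].round())
for n,z in [("rail",0),("bar",0)]: pass
E
```

```text
rail (array([560.9,  32.2]), 331.6, 134.9, -1.5522) 17.8 2791
bar (array([ 470.8, -301.3]), 299.9, 39.4, -0.0789) 40.9 1120
mal (array([ 423.6, -423.1]), 195.4, 52.9, 0.095) 44.2 546
[545. 403.   2.]
[554. 290.  10.]
[434. 391.   9.]
[444. 277.   4.]
[606. 517.  10.]
```

View pics/crop0.png

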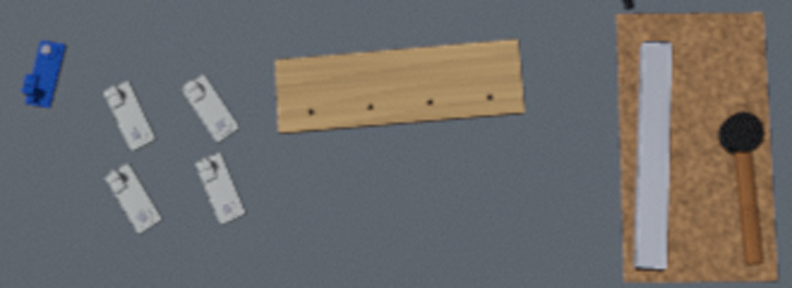

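```bash
python3 - <<'E'
from h import *
print(rowto([545,30,400],1.57), rowto([420,330,380],2.0))
p=shot("wrist"); print(np.round(p["hand_eye"],3),p["fx"])
E
```

```text
(array([-1.6594, -1.4202, -0.5624]), array([ 0.000e+00, -1.000e-04,  7.664e-01])) (array([-0.911 , -0.6369, -0.4956]), array([ 0.000e+00, -1.000e-04,  4.926e-01]))
[[   0.      -0.958   -0.286   72.885]
 [   1.       0.      -0.       0.942]
 [   0.      -0.286    0.958 -142.172]
 [   0.       0.       0.       1.   ]] 326.3630371302091
```

jog_arm(
  plan=[
    {"tx":-0.9,"ty":-0.64,"tz":-0.5,"wz":0.493},
    {"tx":-0.9,"ty":-0.64,"tz":-0.5,"wz":0.493},
    {"tx":-0.9,"ty":-0.64,"tz":-0.5,"wz":0.493},
    {"tx":-0.9,"ty":-0.64,"tz":-0.5,"wz":0.493},
    {"tx":-0.9,"ty":-0.64,"tz":-0.5,"wz":0.493},
    {"tx":-0.9,"ty":-0.64,"tz":-0.5,"wz":0.493},
    {"tx":-0.9,"ty":-0.64,"tz":-0.5,"wz":0.493},
    {"tx":-0.9,"ty":-0.64,"tz":-0.5,"wz":0.493},
    {"tx":-0.9,"ty":-0.64,"tz":-0.5,"wz":0.493},
    {"tx":-0.9,"ty":-0.64,"tz":-0.5,"wz":0.493},
    {"tx":-0.9,"ty":-0.64,"tz":-0.5,"wz":0.493},
    {"tx":-0.9,"ty":-0.64,"tz":-0.5,"wz":0.493},
  ],
)

```text
invalid input at $.plan[0]: expected keys tx, ty, tz, wx, wy, wz, claw
```

jog_arm(
  plan=[
    {"tx":-0.9,"ty":-0.64,"tz":-0.5,"wx":0,"wy":0,"wz":0.493,"claw":0},
    {"tx":-0.9,"ty":-0.64,"tz":-0.5,"wx":0,"wy":0,"wz":0.493,"claw":0},
    {"tx":-0.9,"ty":-0.64,"tz":-0.5,"wx":0,"wy":0,"wz":0.493,"claw":0},
    {"tx":-0.9,"ty":-0.64,"tz":-0.5,"wx":0,"wy":0,"wz":0.493,"claw":0},
    {"tx":-0.9,"ty":-0.64,"tz":-0.5,"wx":0,"wy":0,"wz":0.493,"claw":0},
    {"tx":-0.9,"ty":-0.64,"tz":-0.5,"wx":0,"wy":0,"wz":0.493,"claw":0},
    {"tx":-0.9,"ty":-0.64,"tz":-0.5,"wx":0,"wy":0,"wz":0.493,"claw":0},
    {"tx":-0.9,"ty":-0.64,"tz":-0.5,"wx":0,"wy":0,"wz":0.493,"claw":0},
    {"tx":-0.9,"ty":-0.64,"tz":-0.5,"wx":0,"wy":0,"wz":0.493,"claw":0},
    {"tx":-0.9,"ty":-0.64,"tz":-0.5,"wx":0,"wy":0,"wz":0.493,"claw":0},
    {"tx":-0.9,"ty":-0.64,"tz":-0.5,"wx":0,"wy":0,"wz":0.493,"claw":0},
    {"tx":-0.9,"ty":-0.64,"tz":-0.5,"wx":0,"wy":0,"wz":0.493,"claw":0},
  ],
)

```text
clock: 2.2
eef_pos: [415.2, 331.7, 380.3]
tool_rot: [-3.14, -0.0, 2.003]
force: [-0.1, -0.5, -0.4]
width: 85.8
gripper_force: 0.0
```

```bash
python3 - <<'E'
from h import *
s=ctrl.read_state(); print(np.round(s["qpos"],2),s["eef_pos"],s["tool_rot"],s["clock"])
p=shot("wrist"); save(p,"w1")
np.savez("w1.npz",img=p["img"],depth=p["depth"],T=p["T"])
X=cloud(p)
for r in ctrl.trace(p,"hook1_horn"):
    m=r["pixels"]&(p["depth"]>0)
    if m.sum()>20: print(round(r["score"],2),np.round(r["extent"]),rect(X[m]),X[m].max(0).round(),p["img"][m].mean(0).round())
print(rowto([550,30,400],1.57))
E
```

```text
[-0.95  0.33  0.31  1.63 -0.11  1.21 -0.18] [415.22801105 331.74567791 380.33263805] [-3.13971171e+00 -5.05085443e-06  2.00254779e+00] 2.2
0.74 [324. 189.  54.  27.] (array([447.8, 274. ]), 91.8, 40.5, 0.393) [495. 308.  51.] [209. 207. 207.]
(array([-1.0992, -0.0127, -0.0642]), array([-0.0007,  0.0003,  0.2747]))
```

View pics/w1.png

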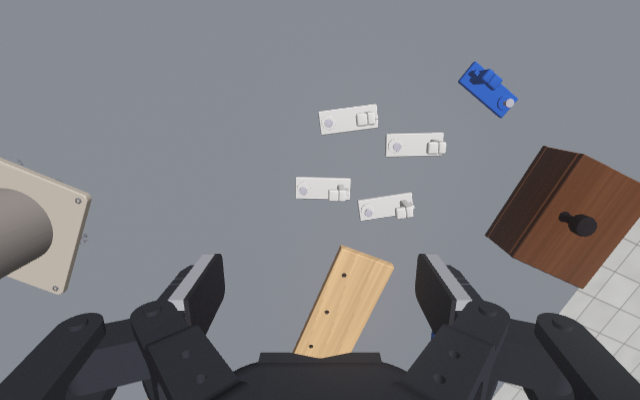

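The wrist view shows the four white hooks at (349,120), (414,145), (323,188) and (386,207), horns to the right. The blue one is at (488,90).

```bash
cat >> h.py <<'E'
def hooks(p,lo=150):
    "white blobs -> list of (horn xy, eye xy, yaw of +x, plate rect)"
    X=cloud(p); i=p["img"].astype(int); ok=(i.min(-1)>lo)&(i.max(-1)-i.min(-1)<25)&(p["depth"]>0)&(X[...,2]<100)
    n,l=cv2.connectedComponents(cv2.dilate(ok.astype(np.uint8),np.ones((3,3))))
    out=[]
    for k in range(1,n):
        m=(l==k)&ok; P=X[m]
        if m.sum()<250: continue
        z0=np.percentile(P[:,2],[5,50]); base=P[np.abs(P[:,2]-np.median(P[:,2]))<4]; hi=P[P[:,2]>np.median(P[:,2])+22]
        if len(hi)<5: continue
        c,L,W,a=rect(base); 
        if np.dot(hi[:,:2].mean(0)-c,[np.cos(a),np.sin(a)])<0: a+=np.pi
        u=np.array([np.cos(a),np.sin(a)])
        out.append(dict(c=c,L=L,W=W,yaw=round((a+np.pi)%(2*np.pi)-np.pi,3),horn=(c+29*u).round(1),eye=(c-31*u).round(1),hi=hi.mean(0).round(1),z=np.median(P[:,2]).round(1),px=np.argwhere(m)[:,::-1].mean(0).round()))
    return out
E
python3 - <<'E'
from h import *
d=np.load("w1.npz"); p=shot("wrist")
for h in hooks(p): print(h)
E
```

```text
{'c': array([436. , 391.8]), 'L': 89.1, 'W': 35.2, 'yaw': 0.561, 'horn': array([460.6, 407.2]), 'eye': array([409.7, 375.3]), 'hi': array([453.9, 403.2,  48.2]), 'z': np.float64(8.2), 'px': array([348., 118.])}
{'c': array([547. , 400.5]), 'L': 88.3, 'W': 35.2, 'yaw': 0.455, 'horn': array([573. , 413.3]), 'eye': array([519.2, 386.9]), 'hi': array([565.7, 410.4,  47.8]), 'z': np.float64(8.2), 'px': array([414., 143.])}
{'c': array([446.3, 275.8]), 'L': 89.3, 'W': 35.3, 'yaw': 0.405, 'horn': array([473. , 287.2]), 'eye': array([417.8, 263.6]), 'hi': array([465.9, 285.6,  47.3]), 'z': np.float64(8.3), 'px': array([322., 187.])}
{'c': array([554.2, 291.1]), 'L': 88.8, 'W': 35.7, 'yaw': 0.596, 'horn': array([578.2, 307.4]), 'eye': array([528.5, 273.7]), 'hi': array([571.5, 304.8,  47.3]), 'z': np.float64(8.3), 'px': array([386., 206.])}
{'c': array([1932.5,   80.2]), 'L': 885.3, 'W': 352.9, 'yaw': 2.275, 'horn': array([1913.7,  102.3]), 'eye': array([1952.6,   56.6]), 'hi': array([910.3, 311.4,  37.9]), 'z': np.float64(-748.9), 'px': array([614., 302.])}
{'c': array([1821.7, -455.1]), 'L': 179.0, 'W': 104.4, 'yaw': -2.722, 'horn': array([1795.2, -466.9]), 'eye': array([1850. , -442.5]), 'hi': array([ 9.488e+02,  3.780e+01, -7.000e-01]), 'z': np.float64(-748.6), 'px': array([510., 393.])}
```

jog_arm(
  plan=[
    {"tx":-1,"ty":0,"tz":0,"wx":0,"wy":0,"wz":0.27,"claw":0},
    {"tx":-1,"ty":0,"tz":0,"wx":0,"wy":0,"wz":0.27,"claw":0},
    {"tx":-1,"ty":0,"tz":0,"wx":0,"wy":0,"wz":0.27,"claw":0},
    {"tx":-1,"ty":0,"tz":0,"wx":0,"wy":0,"wz":0.27,"claw":0},
    {"tx":-1,"ty":0,"tz":0,"wx":0,"wy":0,"wz":0.27,"claw":0},
    {"tx":-1,"ty":0,"tz":0,"wx":0,"wy":0,"wz":0.27,"claw":0},
    {"tx":-1,"ty":0,"tz":0,"wx":0,"wy":0,"wz":0.27,"claw":0},
  ],
)

```text
clock: 3.05
eef_pos: [543.2, 48.6, 381.6]
tool_rot: [3.139, 0.006, 1.563]
force: [-0.5, 0.2, 0.3]
width: 85.6
gripper_force: 0.0
```

```bash
python3 - <<'E'
from h import *
s=ctrl.read_state(); print(np.round(s["qpos"],2),s["eef_pos"],s["tool_rot"],s["clock"])
p=shot("wrist"); save(p,"w2"); np.savez("w2.npz",**{k:v for k,v in p.items() if k not in("shot",)})
X=cloud(p)
for r in ctrl.trace(p,"rail"):
    m=r["pixels"]&(p["depth"]>0); m2=m&(abs(X[...,2]-18)<5)
    if m2.sum()>50: print(round(r["score"],2),np.round(r["extent"]),rect(X[m2]),np.median(X[m2],0).round(1))
E
```

```text
[-0.49  0.37  0.51  1.6  -0.18  1.22  0.04] [543.15683736  48.61356524 381.60537562] [3.13941013 0.00557263 1.56297955] 3.05
0.89 [337. 150.  74. 208.] (array([576.2,  34. ]), 330.4, 100.2, -1.5136) [575.2  57.6  17.8]
```

View pics/w2.png

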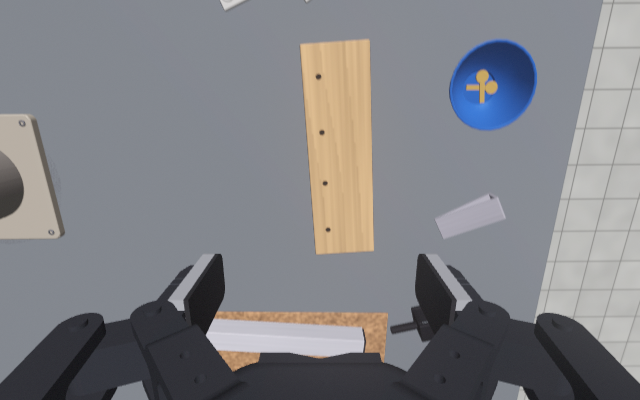

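```bash
python3 - <<'E'
from h import *
d=dict(np.load("w2.npz",allow_pickle=True)); X=cloud(d); g=d["img"].min(-1).astype(int)
H=[]
for u,v in[(319,76),(322,132),(325,183),(328,229)]:
    w=g[v-6:v+7,u-6:u+7]; m=w<70; q=np.argwhere(m).mean(0)+[v-6,u-6]
    ray=d["T"][:3,:3]@np.array([(q[1]-d["cx"])/d["fx"],(q[0]-d["cy"])/d["fy"],1]); t=d["T"][:3,3]; H.append((t+ray*(18-t[2])/ray[2])[:2])
H=np.array(H); print(H.round(1)); e=H[0]-H[3]; print(np.hypot(*e), np.arctan2(*e[::-1])-np.pi/2)
a=np.arctan2(*e[::-1])-np.pi/2; print("centre",H.mean(0)+26*np.array([np.cos(a),np.sin(a)]))
print(rowto([455,-301,230],-0.079))
E
```

```text
[[542.8 154.3]
 [547.5  74.5]
 [552.1  -5.5]
 [556.8 -84.9]]
239.65951412187968 0.05875610262744657
centre [575.7436387   36.14688366]
(array([-1.1911, -0.2897,  0.5036]), array([-2.0000e-04,  2.0000e-04,  1.0513e+00]))
```

jog_arm(
  plan=[
    {"tx":-1,"ty":-0.29,"tz":0.4,"wx":0,"wy":0,"wz":0.5,"claw":0},
    {"tx":-1,"ty":-0.29,"tz":0.4,"wx":0,"wy":0,"wz":0.5,"claw":0},
    {"tx":-1,"ty":-0.29,"tz":0.4,"wx":0,"wy":0,"wz":0.5,"claw":0},
    {"tx":-1,"ty":-0.29,"tz":0.4,"wx":0,"wy":0,"wz":0.5,"claw":0},
    {"tx":-1,"ty":-0.29,"tz":0.4,"wx":0,"wy":0,"wz":1,"claw":0},
    {"tx":-1,"ty":-0.29,"tz":0.4,"wx":0,"wy":0,"wz":1,"claw":0},
    {"tx":-1,"ty":-0.29,"tz":0.4,"wx":0,"wy":0,"wz":1,"claw":0},
    {"tx":-1,"ty":-0.29,"tz":0.4,"wx":0,"wy":0,"wz":1,"claw":0},
    {"tx":-1,"ty":-0.29,"tz":0.4,"wx":0,"wy":0,"wz":1,"claw":0},
    {"tx":-1,"ty":-0.29,"tz":0.4,"wx":0,"wy":0,"wz":1,"claw":0},
    {"tx":-1,"ty":-0.29,"tz":0.4,"wx":0,"wy":0,"wz":1,"claw":0},
    {"tx":-1,"ty":-0.29,"tz":0.4,"wx":0,"wy":0,"wz":1,"claw":0},
  ],
)

```text
clock: 4.35
eef_pos: [456.6, -240.5, 260.8]
tool_rot: [-3.14, 0.001, 0.008]
force: [-0.1, 0.7, 0.4]
width: 85.2
gripper_force: 0.0
```

```bash
cat >> h.py <<'E'
def bar(p,zr):
    X=cloud(p); best=None
    for r in ctrl.trace(p,"edge_mid"):
        m=r["pixels"]&(X[...,2]>zr[0])&(X[...,2]<zr[1])&(p["depth"]>0)
        if m.sum()>50: print("bar",round(r["score"],2),np.round(r["extent"]),rect(X[m]),np.median(X[m][:,2]).round(1))
E
python3 - <<'E'
from h import *
s=ctrl.read_state(); print(np.round(s["qpos"],2),s["eef_pos"],s["tool_rot"],s["clock"])
p=shot("wrist"); save(p,"w3"); bar(p,(35,47)); p=shot("top"); bar(p,(35,47))
E
```

```text
[-0.16  0.54  0.91  1.86 -0.51  0.99 -0.59] [ 456.62127761 -240.54201284  260.78575304] [-3.14042977e+00  5.82577776e-04  8.13830616e-03] 4.35
bar 0.72 [375. 142.  69. 273.] (array([ 473. , -299.3]), 301.1, 38.5, -0.0781) 40.6
bar 0.74 [391. 273.  16.  40.] (array([ 386.4, -294.8]), 130.5, 38.9, -0.0754) 41.0
```

View pics/w3.png

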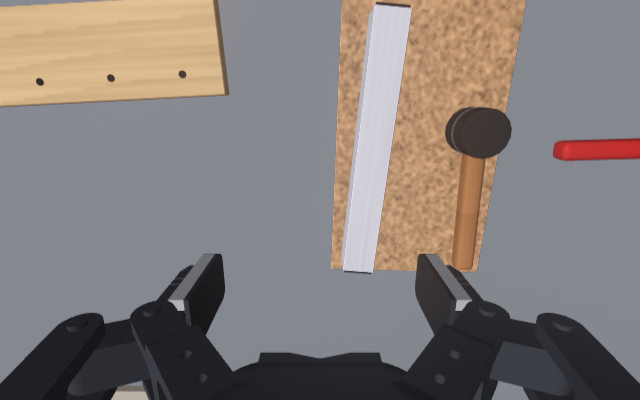

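Close view: bar at (375,142) and black mallet head at (478,132), both on the mat. The red look-alike is at the right edge. I'm going for the bar.

jog_arm(
  plan=[
    {"tx":0.053,"ty":0.197,"tz":0.1,"wx":0,"wy":0,"wz":0.055,"claw":0},
    {"tx":0.053,"ty":0.197,"tz":0.2,"wx":0,"wy":0,"wz":0.055,"claw":0},
    {"tx":0.053,"ty":0.197,"tz":0.5,"wx":0,"wy":0,"wz":0.055,"claw":0},
    {"tx":0.053,"ty":0.197,"tz":0.5,"wx":0,"wy":0,"wz":0.055,"claw":0},
    {"tx":0.053,"ty":0.197,"tz":0.65,"wx":0,"wy":0,"wz":0.055,"claw":0},
    {"tx":0.053,"ty":0.197,"tz":0.75,"wx":0,"wy":0,"wz":0.055,"claw":0},
    {"tx":0.053,"ty":0.197,"tz":0.796,"wx":0,"wy":0,"wz":0.055,"claw":0},
    {"tx":0.053,"ty":0.197,"tz":0.796,"wx":0,"wy":0,"wz":0.055,"claw":0},
    {"tx":0.053,"ty":0.197,"tz":0.796,"wx":0,"wy":0,"wz":0.055,"claw":1},
    {"tx":0.053,"ty":0.197,"tz":0.796,"wx":0,"wy":0,"wz":0.055,"claw":1},
    {"tx":0.053,"ty":0.197,"tz":0.796,"wx":0,"wy":0,"wz":0.055,"claw":1},
    {"tx":0.053,"ty":0.197,"tz":0.796,"wx":0,"wy":0,"wz":0.055,"claw":1},
  ],
)

```text
clock: 5.75
eef_pos: [472.8, -301.4, 24.0]
tool_rot: [-3.141, -0.002, -0.081]
force: [-0.9, 2.7, 8.8]
width: 36.6
gripper_force: 61.6
```

jog_arm(
  plan=[
    {"tx":0,"ty":0,"tz":0,"wx":0,"wy":0,"wz":0,"claw":1},
    {"tx":0,"ty":0,"tz":0,"wx":0,"wy":0,"wz":0,"claw":1},
  ],
)

```text
clock: 5.95
eef_pos: [472.8, -301.4, 24.0]
tool_rot: [-3.141, -0.002, -0.081]
force: [-1.3, 1.6, 7.1]
width: 36.6
gripper_force: 61.4
```

jog_arm(
  plan=[
    {"tx":0,"ty":0,"tz":-0.1,"wx":0,"wy":0,"wz":0,"claw":1},
    {"tx":0,"ty":0,"tz":-0.2,"wx":0,"wy":0,"wz":0,"claw":1},
    {"tx":0,"ty":0,"tz":-0.3,"wx":0,"wy":0,"wz":0,"claw":1},
    {"tx":0.06,"ty":-0.12,"tz":-0.33,"wx":0,"wy":0,"wz":-0.09,"claw":1},
    {"tx":0.12,"ty":-0.24,"tz":-0.33,"wx":0,"wy":0,"wz":-0.18,"claw":1},
    {"tx":0.18,"ty":-0.36,"tz":-0.33,"wx":0,"wy":0,"wz":-0.27,"claw":1},
    {"tx":0.24,"ty":-0.48,"tz":-0.33,"wx":0,"wy":0,"wz":-0.36,"claw":1},
    {"tx":0.25,"ty":-0.59,"tz":-0.33,"wx":0,"wy":0,"wz":-0.45,"claw":1},
    {"tx":0.25,"ty":-0.59,"tz":-0.33,"wx":0,"wy":0,"wz":-0.54,"claw":1},
    {"tx":0.25,"ty":-0.59,"tz":-0.33,"wx":0,"wy":0,"wz":-0.6,"claw":1},
    {"tx":0.25,"ty":-0.59,"tz":-0.33,"wx":0,"wy":0,"wz":-0.6,"claw":1},
  ],
)

```text
clock: 7.05
eef_pos: [560.2, -131.0, 121.2]
tool_rot: [-3.14, 0.0, 0.862]
force: [0.4, -0.4, -7.8]
width: 36.8
gripper_force: 64.7
```

```bash
python3 - <<'E'
from h import *
s=ctrl.read_state(); print(np.round(s["qpos"],2),s["eef_pos"],s["tool_rot"],s["clock"],s["force"])
print(rowto([653,40,80],1.629))
E
```

```text
[-0.14  0.73  0.52  1.84 -0.53  0.72 -0.03] [ 560.1687581  -131.00503748  121.16317283] [-3.14006557e+00  3.89228464e-04  8.61548244e-01] 7.05 [ 0.41363191 -0.43642241 -7.83184917]
(array([ 0.6341, -0.1362,  0.1372]), array([-1.000e-03, -1.000e-04, -4.886e-01]))
```

jog_arm(
  plan=[
    {"tx":0.13,"ty":-0.03,"tz":0,"wx":0,"wy":0,"wz":-0.09,"claw":1},
    {"tx":0.26,"ty":-0.06,"tz":0,"wx":0,"wy":0,"wz":-0.18,"claw":1},
    {"tx":0.39,"ty":-0.09,"tz":0,"wx":0,"wy":0,"wz":-0.27,"claw":1},
    {"tx":0.52,"ty":-0.12,"tz":0,"wx":0,"wy":0,"wz":-0.36,"claw":1},
    {"tx":0.634,"ty":-0.136,"tz":0,"wx":0,"wy":0,"wz":-0.45,"claw":1},
    {"tx":0.634,"ty":-0.136,"tz":0,"wx":0,"wy":0,"wz":-0.489,"claw":1},
    {"tx":0.634,"ty":-0.136,"tz":0.1,"wx":0,"wy":0,"wz":-0.489,"claw":1},
    {"tx":0.634,"ty":-0.136,"tz":0.1,"wx":0,"wy":0,"wz":-0.489,"claw":1},
    {"tx":0.634,"ty":-0.136,"tz":0.1,"wx":0,"wy":0,"wz":-0.489,"claw":1},
  ],
)

```text
clock: 7.95
eef_pos: [652.5, 38.4, 90.4]
tool_rot: [-3.138, 0.001, 1.626]
force: [-0.5, -0.5, -6.7]
width: 36.4
gripper_force: 64.6
```

```bash
python3 - <<'E'
from h import *
s=ctrl.read_state(); print(np.round(s["qpos"],2),s["eef_pos"],s["tool_rot"],s["clock"],s["force"])
print(rowto([653,40,22],1.629))
p=shot("wrist"); save(p,"w4"); X=cloud(p)
for r in ctrl.trace(p,"rail"):
    m=r["pixels"]&(p["depth"]>0)&(abs(X[...,2]-18)<5)
    if m.sum()>50: print(r["score"],rect(X[m]))
bar(p,(75,110))
E
```

```text
[-0.29  0.83  0.33  1.62 -0.35  0.76  0.25] [652.4861713   38.42361611  90.44506214] [-3.13774959e+00  5.50618037e-04  1.62615446e+00] 7.95 [-0.45805282 -0.49103513 -6.7370628 ]
(array([0.0053, 0.0029, 0.2281]), array([-0.0024,  0.0003, -0.0018]))
0.68 (array([574.1,  16.8]), 295.0, 94.3, -1.5139)
bar 0.7 [317. 182. 111. 360.] (array([650.8,  70.4]), 149.8, 38.3, -1.513) 106.8
```

View pics/w4.png

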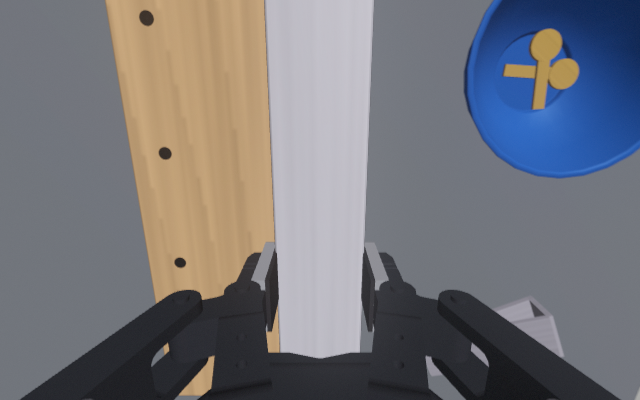

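jog_arm(
  plan=[
    {"tx":0.002,"ty":0.003,"tz":0.1,"wx":0,"wy":0,"wz":-0.002,"claw":1},
    {"tx":0.002,"ty":0.003,"tz":0.18,"wx":0,"wy":0,"wz":-0.002,"claw":1},
    {"tx":0.002,"ty":0.003,"tz":0.21,"wx":0,"wy":0,"wz":-0.002,"claw":1},
    {"tx":0.002,"ty":0.003,"tz":0.225,"wx":0,"wy":0,"wz":-0.002,"claw":1},
    {"tx":0.002,"ty":0.003,"tz":0.23,"wx":0,"wy":0,"wz":-0.002,"claw":1},
    {"tx":0.002,"ty":0.003,"tz":0.23,"wx":0,"wy":0,"wz":-0.002,"claw":1},
  ],
)

```text
clock: 8.7
eef_pos: [656.0, 39.6, 23.6]
tool_rot: [3.14, 0.0, 1.632]
force: [0.8, -0.3, -7.3]
width: 36.5
gripper_force: 64.6
```

jog_arm(
  plan=[
    {"tx":0,"ty":-0.01,"tz":0,"wx":0,"wy":0,"wz":0,"claw":1},
    {"tx":0,"ty":-0.018,"tz":0,"wx":0,"wy":0,"wz":0,"claw":1},
    {"tx":0,"ty":-0.018,"tz":0,"wx":0,"wy":0,"wz":0,"claw":1},
  ],
)

```text
clock: 9.0
eef_pos: [649.1, 39.5, 23.0]
tool_rot: [-3.141, -0.0, 1.632]
force: [0.2, 0.2, -6.6]
width: 36.2
gripper_force: 64.7
```

jog_arm(
  plan=[
    {"tx":0,"ty":-0.006,"tz":0,"wx":0,"wy":0,"wz":0,"claw":1},
    {"tx":0,"ty":-0.006,"tz":0,"wx":0,"wy":0,"wz":0,"claw":1},
  ],
)

```text
clock: 9.2
eef_pos: [647.5, 39.3, 22.6]
tool_rot: [-3.141, -0.0, 1.632]
force: [0.8, 0.2, -8.9]
width: 36.5
gripper_force: 64.7
```

jog_arm(
  plan=[
    {"tx":0,"ty":0,"tz":0.006,"wx":0,"wy":0,"wz":0,"claw":1},
    {"tx":0,"ty":0,"tz":0.006,"wx":0,"wy":0,"wz":0,"claw":1},
    {"tx":0,"ty":0,"tz":0.006,"wx":0,"wy":0,"wz":0,"claw":1},
  ],
)

```text
clock: 9.5
eef_pos: [648.0, 39.3, 21.1]
tool_rot: [3.141, -0.0, 1.632]
force: [0.3, -0.1, -1.9]
width: 36.7
gripper_force: 65.4
```

jog_arm(
  plan=[
    {"tx":0,"ty":-0.005,"tz":0,"wx":0,"wy":0,"wz":0,"claw":1},
    {"tx":0,"ty":-0.01,"tz":0,"wx":0,"wy":0,"wz":0,"claw":1},
    {"tx":0,"ty":-0.01,"tz":0,"wx":0,"wy":0,"wz":0,"claw":1},
  ],
)

```text
clock: 9.8
eef_pos: [645.9, 39.1, 21.2]
tool_rot: [3.139, 0.0, 1.632]
force: [2.5, 0.7, -2.5]
width: 36.5
gripper_force: 65.2
```

jog_arm(
  plan=[
    {"tx":0,"ty":-0.005,"tz":0,"wx":0,"wy":0,"wz":0,"claw":1},
    {"tx":0,"ty":-0.01,"tz":0,"wx":0,"wy":0,"wz":0,"claw":1},
    {"tx":0,"ty":-0.01,"tz":0,"wx":0,"wy":0,"wz":0,"claw":1},
  ],
)

```text
clock: 10.1
eef_pos: [644.7, 38.9, 21.3]
tool_rot: [3.135, 0.0, 1.63]
force: [6.9, -0.0, -5.5]
width: 36.8
gripper_force: 65.0
```

jog_arm(
  plan=[
    {"tx":0,"ty":-0.008,"tz":0,"wx":0,"wy":0,"wz":0,"claw":1},
    {"tx":0,"ty":-0.008,"tz":0,"wx":0,"wy":0,"wz":0,"claw":1},
  ],
)

```text
clock: 10.3
eef_pos: [644.6, 38.9, 21.4]
tool_rot: [3.131, 0.001, 1.63]
force: [11.8, 0.6, -10.1]
width: 36.6
gripper_force: 64.5
```

jog_arm(
  plan=[
    {"tx":0,"ty":0.004,"tz":0,"wx":0,"wy":0,"wz":0,"claw":0.5},
    {"tx":0,"ty":0.008,"tz":0,"wx":0,"wy":0,"wz":0,"claw":0.3},
    {"tx":0,"ty":0.01,"tz":0,"wx":0,"wy":0,"wz":0,"claw":0.0},
    {"tx":0,"ty":0.01,"tz":0,"wx":0,"wy":0,"wz":0,"claw":0},
    {"tx":0,"ty":0.01,"tz":0,"wx":0,"wy":0,"wz":0,"claw":0},
  ],
)

```text
clock: 10.8
eef_pos: [641.7, 38.9, 20.6]
tool_rot: [-3.14, -0.0, 1.632]
force: [-0.0, -0.2, -0.2]
width: 85.8
gripper_force: 0.0
```

jog_arm(
  plan=[
    {"tx":0,"ty":0,"tz":-0.15,"wx":0,"wy":0,"wz":0,"claw":0},
    {"tx":0,"ty":-0.1,"tz":-0.3,"wx":0,"wy":0,"wz":0,"claw":0},
    {"tx":0,"ty":-0.2,"tz":-1,"wx":0,"wy":0,"wz":0,"claw":0},
    {"tx":0,"ty":-0.2,"tz":-1,"wx":0,"wy":0,"wz":0,"claw":0},
    {"tx":0,"ty":-0.2,"tz":-1,"wx":0,"wy":0,"wz":0,"claw":0},
    {"tx":0,"ty":-0.2,"tz":-1,"wx":0,"wy":0,"wz":0,"claw":0},
    {"tx":0,"ty":-0.2,"tz":-1,"wx":0,"wy":0,"wz":0,"claw":0},
    {"tx":0,"ty":-0.2,"tz":-1,"wx":0,"wy":0,"wz":0,"claw":0},
    {"tx":0,"ty":-0.2,"tz":-1,"wx":0,"wy":0,"wz":0,"claw":0},
  ],
)

```text
clock: 11.7
eef_pos: [581.8, 35.5, 320.0]
tool_rot: [-3.14, -0.0, 1.632]
force: [0.5, 0.6, -0.2]
width: 85.7
gripper_force: 0.0
```

```bash
cat >> h.py <<'E'
C0=np.array([576.,35.5]); A0=0.0585
def rw(x,y,C=C0,A=A0): return C+[x*np.cos(A)-y*np.sin(A),x*np.sin(A)+y*np.cos(A)]
def wr(P,C=C0,A=A0): d=np.array(P)[:2]-C; return np.round([d[0]*np.cos(A)+d[1]*np.sin(A),-d[0]*np.sin(A)+d[1]*np.cos(A)],1)
def holes(p,ys=(-120,-40,40,120)):
    "measured world xy of free holes near the expected places"
    g=p["img"].max(-1).astype(int); out={}
    for y in ys:
        u,v=proj(p,np.r_[rw(-26,y),18]).round().astype(int)
        if not(12<u<628 and 12<v<388): continue
        k=10; w=g[v-k:v+k+1,u-k:u+k+1]; m=w<80
        if m.sum()<4: continue
        q=np.argwhere(m).mean(0)+[v-k,u-k]
        ray=p["T"][:3,:3]@np.array([(q[1]-p["cx"])/p["fx"],(q[0]-p["cy"])/p["fy"],1]); t=p["T"][:3,3]; out[y]=(t+ray*(18-t[2])/ray[2])[:2].round(1)
    return out
E
python3 - <<'E'
from h import *
s=ctrl.read_state(); print(np.round(s["qpos"],2),s["eef_pos"],s["tool_rot"],s["clock"])
p=shot("wrist"); save(p,"w5"); X=cloud(p)
for r in ctrl.trace(p,"rail"):
    m=r["pixels"]&(p["depth"]>0)&(abs(X[...,2]-18)<5)
    if m.sum()>50: print(r["score"],rect(X[m]))
bar(p,(33,44)); H=holes(p); print(H)
P=np.array([H[k] for k in H]); ks=np.array(list(H)); a=np.arctan2(*(P[-1]-P[0])[::-1])-np.pi/2; print(a,(P-[[ -26*np.cos(a)-k*np.sin(a),-26*np.sin(a)+k*np.cos(a)] for k in ks]).mean(0))
# gap: height profile across rail at several y
for y in(-130,0,130):
    print(y,[X[tuple(proj(p,np.r_[rw(x,y),18]).round().astype(int)[::-1])][2].round() for x in (40,46,50,54,60)])
t=shot("top"); bar(t,(33,44))
E
```

```text
[-0.39  0.47  0.44  1.6  -0.22  1.12  0.17] [581.80103724  35.5429436  320.02149181] [-3.14040995e+00 -4.34760430e-04  1.63199655e+00] 11.7
0.87 (array([576.3,  34. ]), 328.6, 100.0, -1.5138)
bar 0.79 [369. 149.  41. 227.] (array([645.,  40.]), 298.6, 38.5, -1.5138) 37.7
{-120: array([556.8, -86.3]), -40: array([552.7,  -6.6]), 40: array([547.8,  73.5]), 120: array([543.4, 153. ])}
0.055938238600080625 [576.13433248  34.85363583]
-130 [np.float64(17.0), np.float64(17.0), np.float64(16.0), np.float64(37.0), np.float64(38.0)]
0 [np.float64(17.0), np.float64(19.0), np.float64(18.0), np.float64(38.0), np.float64(39.0)]
130 [np.float64(16.0), np.float64(17.0), np.float64(15.0), np.float64(38.0), np.float64(37.0)]
bar 0.93 [307. 193.  54.  17.] (array([645.8, -30.7]), 162.2, 39.6, -1.5171) 37.7
```

View pics/w5.png

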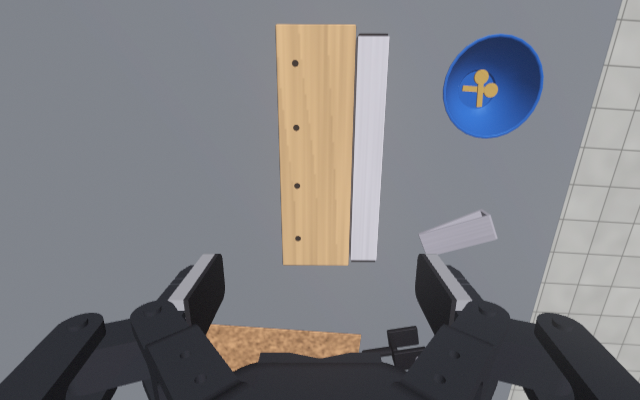

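jog_arm(
  plan=[
    {"tx":0.9,"ty":0.043,"tz":0.4,"wx":0,"wy":0,"wz":-0.9,"claw":0},
    {"tx":0.9,"ty":0.043,"tz":0.4,"wx":0,"wy":0,"wz":-0.9,"claw":0},
    {"tx":0.9,"ty":0.043,"tz":0.4,"wx":0,"wy":0,"wz":-0.9,"claw":0},
    {"tx":0.9,"ty":0.043,"tz":0.4,"wx":0,"wy":0,"wz":-0.9,"claw":0},
    {"tx":0.9,"ty":0.043,"tz":0.4,"wx":0,"wy":0,"wz":-0.9,"claw":0},
    {"tx":0.9,"ty":0.043,"tz":0.4,"wx":0,"wy":0,"wz":-0.9,"claw":0},
    {"tx":0.9,"ty":0.043,"tz":0.4,"wx":0,"wy":0,"wz":-0.9,"claw":0},
    {"tx":0.9,"ty":0.043,"tz":0.4,"wx":0,"wy":0,"wz":-0.9,"claw":0},
    {"tx":0.9,"ty":0.043,"tz":0.4,"wx":0,"wy":0,"wz":-0.9,"claw":0},
    {"tx":0.9,"ty":0.043,"tz":0.4,"wx":0,"wy":0,"wz":-0.9,"claw":0},
  ],
)

```text
clock: 12.95
eef_pos: [578.6, 305.3, 199.4]
tool_rot: [-3.141, -0.002, 3.05]
force: [0.7, 0.4, 0.8]
width: 85.3
gripper_force: 0.0
```

```bash
sed -i 's/^C0=.*/C0=np.array([576.2,34.5]); A0=0.057/' h.py; cat > st.py <<'E'
import sys
from h import *
s=ctrl.read_state(); print("q",np.round(s["qpos"],2),"p",np.round(s["eef_pos"],1),"r",np.round(s["tool_rot"],3),"t",s["clock"],"f",np.round(s["force"],1),"w",round(s["width"],1))
if len(sys.argv)>4:
    a=list(map(float,sys.argv[1:5])); print(*rowto(a[:3],a[3]))
if sys.argv[-1]=="h":
    for h in hooks(shot("wrist")):
        if h["L"]<100: print({k:(np.round(v,3) if k!="px" else v) for k,v in h.items()})
E
python3 st.py 578 307 170 3.7376 h
```

```text
q [-0.53  0.67  0.01  1.54 -0.01  0.94  0.96] p [578.6 305.3 199.4] r [-3.141e+00 -2.000e-03  3.050e+00] t 12.95 f [0.7 0.4 0.8] w 85.3
[0.0023 0.0056 0.0979] [-2.000e-04 -1.300e-03 -4.378e-01]
{'c': array([446.9, 275.9]), 'L': np.float64(89.1), 'W': np.float64(36.0), 'yaw': np.float64(0.407), 'horn': array([473.5, 287.4]), 'eye': array([418.4, 263.6]), 'hi': array([466.8, 284.8,  47.5]), 'z': np.float64(8.1), 'px': array([275.,  41.])}
{'c': array([443.5, 397.1]), 'L': np.float64(70.9), 'W': np.float64(36.2), 'yaw': np.float64(0.567), 'horn': array([468. , 412.7]), 'eye': array([417.4, 380.4]), 'hi': array([454. , 403. ,  48.2]), 'z': np.float64(8.0), 'px': array([407.,  25.])}
{'c': array([546.4, 400.7]), 'L': np.float64(89.3), 'W': np.float64(35.1), 'yaw': np.float64(0.464), 'horn': array([572.3, 413.7]), 'eye': array([518.7, 386.8]), 'hi': array([565.4, 410. ,  48.1]), 'z': np.float64(8.0), 'px': array([410., 132.])}
{'c': array([554.4, 291.4]), 'L': np.float64(89.8), 'W': np.float64(35.9), 'yaw': np.float64(0.602), 'horn': array([578.3, 307.8]), 'eye': array([528.8, 273.8]), 'hi': array([571.6, 303.6,  47.9]), 'z': np.float64(8.0), 'px': array([302., 150.])}
```

jog_arm(
  plan=[
    {"tx":0.002,"ty":0.008,"tz":0.1,"wx":0,"wy":0,"wz":-0.44,"claw":0},
    {"tx":0.002,"ty":0.008,"tz":0.15,"wx":0,"wy":0,"wz":-0.44,"claw":0},
    {"tx":0.002,"ty":0.008,"tz":0.2,"wx":0,"wy":0,"wz":-0.44,"claw":0},
    {"tx":0.002,"ty":0.008,"tz":0.3,"wx":0,"wy":0,"wz":-0.44,"claw":0},
    {"tx":0.002,"ty":0.008,"tz":0.4,"wx":0,"wy":0,"wz":-0.44,"claw":0},
    {"tx":0.002,"ty":0.008,"tz":0.5,"wx":0,"wy":0,"wz":-0.44,"claw":0},
    {"tx":0.002,"ty":0.008,"tz":0.58,"wx":0,"wy":0,"wz":-0.44,"claw":0},
    {"tx":0.002,"ty":0.008,"tz":0.608,"wx":0,"wy":0,"wz":-0.44,"claw":0},
    {"tx":0.002,"ty":0.008,"tz":0.608,"wx":0,"wy":0,"wz":-0.44,"claw":0},
    {"tx":0.002,"ty":0.008,"tz":0.608,"wx":0,"wy":0,"wz":-0.44,"claw":0.6},
    {"tx":0.002,"ty":0.008,"tz":0.608,"wx":0,"wy":0,"wz":-0.44,"claw":1},
    {"tx":0.002,"ty":0.008,"tz":0.608,"wx":0,"wy":0,"wz":-0.44,"claw":1},
  ],
)

```text
clock: 14.2
eef_pos: [579.4, 308.6, 19.7]
tool_rot: [-3.141, 0.002, -2.547]
force: [-0.4, 0.2, 0.1]
width: 43.9
gripper_force: 0.0
```

jog_arm(
  plan=[
    {"tx":0,"ty":0,"tz":0,"wx":0,"wy":0,"wz":0,"claw":1},
    {"tx":0,"ty":0,"tz":0,"wx":0,"wy":0,"wz":0,"claw":1},
    {"tx":0,"ty":0,"tz":0,"wx":0,"wy":0,"wz":0,"claw":1},
  ],
)

```text
clock: 14.5
eef_pos: [579.2, 308.4, 19.2]
tool_rot: [-3.141, 0.002, -2.547]
force: [0.9, -0.0, 5.4]
width: 17.3
gripper_force: 59.4
```

```bash
python3 st.py
```

```text
q [-0.45  0.9  -0.15  1.63  0.2   0.62  1.47] p [579.2 308.4  19.2] r [-3.141e+00  2.000e-03 -2.547e+00] t 14.5 f [ 0.9 -0.   5.4] w 17.3
```

```bash
python3 -c "
from h import *
for y in(-120,-40,40,120): print(y,rw(31,y).round(1),rw(35,y).round(1),rw(34,y).round(1))"; python3 st.py 614 -83.5 110 3.1986
```

```text
-120 [614.  -83.5] [618.  -83.3] [617.  -83.4]
-40 [609.4  -3.7] [613.4  -3.4] [612.4  -3.5]
40 [604.9  76.2] [608.9  76.4] [607.9  76.4]
120 [600.3 156.1] [604.3 156.3] [603.3 156.2]
q [-0.45  0.9  -0.15  1.63  0.2   0.62  1.47] p [579.2 308.4  19.2] r [-3.141e+00  2.000e-03 -2.547e+00] t 14.5 f [ 0.9 -0.   5.4] w 17.3
[ 0.6356 -1.1469 -0.3035] [2.000e-04 1.000e-03 3.425e-01]
```

jog_arm(
  plan=[
    {"tx":0,"ty":0,"tz":-0.15,"wx":0,"wy":0,"wz":0,"claw":1},
    {"tx":0,"ty":0,"tz":-0.32,"wx":0,"wy":0,"wz":0,"claw":1},
    {"tx":0.08,"ty":-0.14,"tz":-0.32,"wx":0,"wy":0,"wz":0.05,"claw":1},
    {"tx":0.16,"ty":-0.28,"tz":-0.32,"wx":0,"wy":0,"wz":0.1,"claw":1},
    {"tx":0.24,"ty":-0.42,"tz":-0.32,"wx":0,"wy":0,"wz":0.15,"claw":1},
    {"tx":0.32,"ty":-0.56,"tz":-0.32,"wx":0,"wy":0,"wz":0.2,"claw":1},
    {"tx":0.4,"ty":-0.7,"tz":-0.32,"wx":0,"wy":0,"wz":0.25,"claw":1},
    {"tx":0.48,"ty":-0.84,"tz":-0.32,"wx":0,"wy":0,"wz":0.3,"claw":1},
    {"tx":0.55,"ty":-0.98,"tz":-0.32,"wx":0,"wy":0,"wz":0.342,"claw":1},
    {"tx":0.63,"ty":-1,"tz":-0.32,"wx":0,"wy":0,"wz":0.342,"claw":1},
    {"tx":0.63,"ty":-1,"tz":-0.32,"wx":0,"wy":0,"wz":0.342,"claw":1},
  ],
)

```text
clock: 15.6
eef_pos: [587.3, -52.0, 113.7]
tool_rot: [-3.139, -0.004, -3.091]
force: [0.6, -0.3, -1.2]
width: 16.8
gripper_force: 58.7
```

```bash
python3 st.py 614 -83.5 60 3.1986
```

```text
q [ 0.08  0.69 -0.07  1.79  0.08  0.66  1.59] p [587.3 -52.  113.7] r [-3.139 -0.004 -3.091] t 15.6 f [ 0.6 -0.3 -1.2] w 16.8
[-0.0845 -0.1087  0.1789] [-0.0018 -0.0028 -0.0041]
```

jog_arm(
  plan=[
    {"tx":-0.085,"ty":-0.109,"tz":0.05,"wx":0,"wy":0,"wz":-0.004,"claw":1},
    {"tx":-0.085,"ty":-0.109,"tz":0.179,"wx":0,"wy":0,"wz":-0.004,"claw":1},
    {"tx":-0.085,"ty":-0.109,"tz":0.22,"wx":0,"wy":0,"wz":-0.004,"claw":1},
    {"tx":-0.085,"ty":-0.109,"tz":0.22,"wx":0,"wy":0,"wz":-0.004,"claw":1},
    {"tx":-0.085,"ty":-0.109,"tz":0.22,"wx":0,"wy":0,"wz":-0.004,"claw":1},
  ],
)

```text
clock: 16.1
eef_pos: [617.7, -79.2, 49.5]
tool_rot: [-3.139, 0.0, -3.078]
force: [-2.8, -4.6, 9.3]
width: 17.3
gripper_force: 66.0
```

```bash
python3 st.py 617 -83.4 37.5 3.1986 h; python3 - <<'E'
from h import *
p=shot("wrist"); save(p,"w6"); print(holes(p)); 
E
```

```text
q [ 0.12  0.82 -0.07  1.73  0.09  0.59  1.63] p [617.7 -79.2  49.5] r [-3.139  0.    -3.078] t 16.1 f [-2.8 -4.6  9.3] w 17.3
[ 0.0031 -0.0137  0.04  ] [-0.0017  0.0001  0.0042]
{-40: array([552.2,  -6.6]), 40: array([547.6,  73.1])}
```

View pics/w6.png

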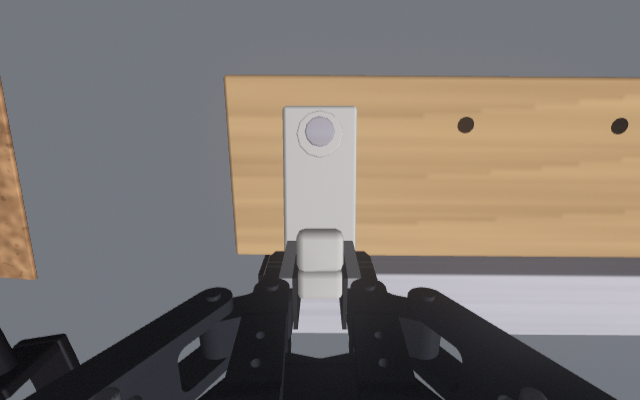

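jog_arm(
  plan=[
    {"tx":0.02,"ty":0,"tz":-0.1,"wx":0,"wy":0,"wz":0,"claw":1},
    {"tx":0.02,"ty":0,"tz":-0.1,"wx":0,"wy":0,"wz":0,"claw":1},
    {"tx":0.02,"ty":0,"tz":-0.1,"wx":0,"wy":0,"wz":0,"claw":1},
    {"tx":0.02,"ty":0,"tz":-0.1,"wx":0,"wy":0,"wz":0,"claw":1},
  ],
)

```text
clock: 16.6
eef_pos: [611.1, -76.9, 77.5]
tool_rot: [3.141, -0.001, -3.076]
force: [-0.4, 0.9, -2.5]
width: 17.1
gripper_force: 64.7
```

```bash
python3 st.py 610 -83.6 60 3.1986 h; python3 - <<'E'
from h import *
p=shot("wrist"); X=cloud(p); print(holes(p)); bar(p,(33,44))
for r in ctrl.trace(p,"rail"):
    m=r["pixels"]&(p["depth"]>0)&(abs(X[...,2]-18)<5)
    if m.sum()>50: print(r["score"],rect(X[m]))
for x in(-110,-60,0,40):
    P=[]
    for xx in range(40,66,2):
        u,v=proj(p,np.r_[rw(xx,x),37]).round().astype(int)
        if 0<=u<640 and 0<=v<400: P.append((xx,X[v,u].round()[2]))
    print(x,P)
t=shot("top"); bar(t,(33,44))
E
```

```text
q [ 0.13  0.77 -0.08  1.74  0.09  0.64  1.64] p [611.1 -76.9  77.5] r [ 3.141e+00 -1.000e-03 -3.076e+00] t 16.6 f [-0.4  0.9 -2.5] w 17.1
[ 0.0049 -0.0223  0.0583] [ 0.0005 -0.0009  0.0053]
{-40: array([552.2,  -6.6]), 40: array([547.6,  73.1])}
bar 0.6 [451. 284. 378.  71.] (array([646.5,  12.6]), 244.0, 39.5, -1.5134) 37.6
0.98 (array([578.2,   4.9]), 270.4, 100.7, -1.5136)
-110 [(40, np.float64(108.0)), (42, np.float64(108.0)), (44, np.float64(109.0)), (46, np.float64(108.0)), (48, np.float64(109.0)), (50, np.float64(109.0)), (52, np.float64(110.0)), (54, np.float64(110.0)), (56, np.float64(110.0)), (58, np.float64(109.0)), (60, np.float64(109.0)), (62, np.float64(110.0)), (64, np.float64(110.0))]
-60 [(40, np.float64(15.0)), (42, np.float64(20.0)), (44, np.float64(23.0)), (46, np.float64(29.0)), (48, np.float64(33.0)), (50, np.float64(36.0)), (52, np.float64(38.0)), (54, np.float64(38.0)), (56, np.float64(38.0)), (58, np.float64(38.0)), (60, np.float64(39.0)), (62, np.float64(38.0)), (64, np.float64(38.0))]
0 [(40, np.float64(17.0)), (42, np.float64(20.0)), (44, np.float64(25.0)), (46, np.float64(28.0)), (48, np.float64(33.0)), (50, np.float64(35.0)), (52, np.float64(36.0)), (54, np.float64(38.0)), (56, np.float64(37.0)), (58, np.float64(39.0)), (60, np.float64(38.0)), (62, np.float64(37.0)), (64, np.float64(37.0))]
40 [(40, np.float64(16.0)), (42, np.float64(19.0)), (44, np.float64(24.0)), (46, np.float64(29.0)), (48, np.float64(33.0)), (50, np.float64(36.0)), (52, np.float64(38.0)), (54, np.float64(37.0)), (56, np.float64(37.0)), (58, np.float64(37.0)), (60, np.float64(38.0)), (62, np.float64(38.0)), (64, np.float64(37.0))]
bar 0.7 [270. 198.  61.  17.] (array([638.7,  88.5]), 195.4, 38.4, -1.5173) 37.9
```

```bash
cat >> h.py <<'E'
def held(p,zb=19.2):
    "held hook in tool frame: eye xy from pin head, plate visible rect; zb = TCP height above plate underside"
    X=cloud(p); t,r=pose(); L=r.inv().apply((X-t).reshape(-1,3)).reshape(X.shape); i=p["img"].astype(int)
    ok=(p["depth"]>0)&(i.min(-1)>110)&(i.max(-1)-i.min(-1)<40); h=zb-L[...,2]  # height? z tool down
    h=-L[...,2]+zb
    h=zb-L[...,2]
    near=(abs(L[...,0]-60)<45)&(abs(L[...,1])<35)&(L[...,0]>25)
    pin=ok&near&(abs(h-25)<3.5); pl=ok&near&(abs(h-8)<4)
    c,l,w,a=rect(L[pl]); print("plate",c,l,w,a,"far end x",np.percentile(L[pl][:,0],99).round(1),"top h",np.median(h[pl]).round(1))
    if pin.sum()>5: e=L[pin].mean(0); print("eye tool",e.round(1),"world",(t+r.apply(e)).round(1),"rail",wr(t+r.apply(e)),pin.sum())
E
python3 - <<'E'
from h import *
p=shot("wrist"); held(p)
t,r=pose(); print(wr(t),r.as_euler('xyz'))
E
```

```text
plate [46.5  1. ] 43.0 35.3 0.0006 far end x 66.2 top h 5.9
[  28.7 -114.1] [ 3.14141449e+00 -6.99993485e-04 -3.07743879e+00]
```

```bash
python3 - <<'E'
from h import *
p=shot("wrist"); X=cloud(p); t,r=pose(); L=r.inv().apply((X-t).reshape(-1,3)).reshape(X.shape); i=p["img"].astype(int)
ok=(i.min(-1)>110)&(i.max(-1)-i.min(-1)<40)&(abs(L[...,1])<14)
for x in range(16,90,4):
    m=ok&(abs(L[...,0]-x)<2)&(L[...,2]<30); 
    if m.sum(): print(x,np.percentile(19.2-L[m][:,2],[10,50,90]).round(1),m.sum(), p["img"][m].mean(0).round())
E
```

```text
16 [ 8.9 48.6 51.5] 954 [193. 191. 190.]
20 [ 8.1 48.6 50.9] 933 [194. 192. 190.]
24 [ 7.4 46.6 49.9] 1017 [181. 179. 177.]
28 [6.5 7.2 8.1] 457 [197. 195. 193.]
32 [5.6 6.5 7.4] 481 [197. 195. 193.]
36 [4.9 5.8 6.6] 489 [197. 195. 193.]
40 [4.3 5.1 6. ] 470 [197. 195. 193.]
44 [3.5 4.3 5.1] 503 [197. 195. 193.]
48 [3.  4.1 7.7] 445 [196. 193. 192.]
52 [2.6 6.3 7.7] 437 [197. 195. 193.]
56 [ 2.   6.8 19.7] 458 [184. 182. 185.]
60 [ 1.3 17.3 19.3] 544 [185. 182. 186.]
64 [ 0.3  4.9 18.3] 562 [185. 183. 185.]
68 [-1.   0.   3.9] 521 [191. 189. 188.]
72 [161.3 161.3 161.3] 594 [134. 136. 141.]
```

jog_arm(
  plan=[
    {"tx":-0.003,"ty":-0.02,"tz":0.03,"wx":0,"wy":0,"wz":0.005,"claw":1},
    {"tx":-0.003,"ty":-0.02,"tz":0.05,"wx":0,"wy":0,"wz":0.005,"claw":1},
    {"tx":-0.003,"ty":-0.02,"tz":0.05,"wx":0,"wy":0,"wz":0.005,"claw":1},
    {"tx":-0.003,"ty":-0.02,"tz":0.05,"wx":0,"wy":0,"wz":0.005,"claw":1},
  ],
)

```text
clock: 17.4
eef_pos: [612.5, -83.8, 62.8]
tool_rot: [3.141, -0.001, -3.085]
force: [0.1, 1.0, -1.0]
width: 17.5
gripper_force: 64.8
```

```bash
cat >> st.py <<'E'
if sys.argv[-1]=="r": print("rail",wr(s["eef_pos"]),"dyaw",round((s["tool_rot"][2]-A0-np.pi/1)%(2*np.pi),4))
E
python3 st.py r
```

```text
q [ 0.13  0.8  -0.07  1.74  0.09  0.61  1.64] p [612.5 -83.8  62.8] r [ 3.141e+00 -1.000e-03 -3.085e+00] t 17.4 f [ 0.1  1.  -1. ] w 17.5
rail [  29.5 -120.1] dyaw 6.2824
```

jog_arm(
  plan=[
    {"tx":0,"ty":0,"tz":0.03,"wx":0,"wy":0,"wz":0,"claw":1},
    {"tx":0,"ty":0,"tz":0.05,"wx":0,"wy":0,"wz":0,"claw":1},
    {"tx":0,"ty":0,"tz":0.065,"wx":0,"wy":0,"wz":0,"claw":1},
    {"tx":0,"ty":0,"tz":0.075,"wx":0,"wy":0,"wz":0,"claw":1},
    {"tx":0,"ty":0,"tz":0.083,"wx":0,"wy":0,"wz":0,"claw":1},
    {"tx":0,"ty":0,"tz":0.083,"wx":0,"wy":0,"wz":0,"claw":1},
  ],
)

```text
clock: 18.0
eef_pos: [615.5, -83.6, 39.6]
tool_rot: [-3.141, 0.005, -3.085]
force: [2.9, 0.6, 5.8]
width: 17.1
gripper_force: 68.0
```

```bash
cat > tilt.py <<'E'
from h import *
p=shot("wrist"); X=cloud(p); t,r=pose(); L=r.inv().apply((X-t).reshape(-1,3)).reshape(X.shape); i=p["img"].astype(int)
ok=(i.min(-1)>110)&(i.max(-1)-i.min(-1)<40)&(abs(L[...,1])<14)
Z={}
for x in range(28,52,4):
    m=ok&(abs(L[...,0]-x)<2)&(L[...,2]<30)
    if m.sum(): Z[x]=np.median(L[m][:,2])
k=np.polyfit(list(Z),list(Z.values()),1); print("slope",k[0].round(3),"plate top below TCP at x=0",k[1].round(1))
g=ok&(abs(L[...,0]-60)<20); h=k[0]*L[...,0]+k[1]-L[...,2]; m=g&(h>12)&(h<22)
if m.sum()>5: e=L[m].mean(0); e+= 17*np.array([-0,0,0]); print("pin tool",e.round(1),"rail",wr(t+r.apply(e)),m.sum())
pl=ok&(abs(h)<3)&(L[...,0]>25)&(L[...,0]<95)&(abs(L[...,1])<30); print("far edge",np.percentile(L[pl][:,0],99.5).round(1))
print("tcp rail",wr(t),"holes",{k:wr(v) for k,v in holes(p).items()})
E
python3 tilt.py
```

```text
slope 0.099 plate top below TCP at x=0 6.4
pin tool [61.4  0.9 -4.4] rail [ -28.9 -119.2] 738
far edge 73.3
tcp rail [  32.5 -120.2] holes {-40: array([-26.3, -39.7])}
```

jog_arm(
  plan=[
    {"tx":0.008,"ty":0,"tz":0.005,"wx":0,"wy":0,"wz":0,"claw":1},
    {"tx":0.008,"ty":0,"tz":0.01,"wx":0,"wy":0,"wz":0,"claw":1},
    {"tx":0.008,"ty":0,"tz":0.015,"wx":0,"wy":0,"wz":0,"claw":1},
    {"tx":0.008,"ty":0,"tz":0.015,"wx":0,"wy":0,"wz":0,"claw":1},
  ],
)

```text
clock: 18.45
eef_pos: [616.1, -83.7, 36.8]
tool_rot: [-3.141, 0.011, -3.085]
force: [5.9, 1.0, 12.4]
width: 17.0
gripper_force: 70.1
```

```bash
python3 tilt.py
```

```text
slope 0.06 plate top below TCP at x=0 6.1
pin tool [62.   0.9 -7.2] rail [ -28.9 -119.4] 769
far edge 74.6
tcp rail [  33.2 -120.3] holes {-40: array([-26.3, -39.8])}
```

jog_arm(
  plan=[
    {"tx":0,"ty":0,"tz":-0.008,"wx":0,"wy":0,"wz":0,"claw":1},
    {"tx":0,"ty":0,"tz":-0.01,"wx":0,"wy":0,"wz":0,"claw":0.6},
    {"tx":0,"ty":0,"tz":-0.01,"wx":0,"wy":0,"wz":0,"claw":0.6},
    {"tx":0,"ty":0,"tz":-0.01,"wx":0,"wy":0,"wz":0,"claw":0.6},
    {"tx":0,"ty":0,"tz":-0.01,"wx":0,"wy":0,"wz":0,"claw":0.6},
  ],
)

```text
clock: 19.0
eef_pos: [609.9, -84.0, 36.4]
tool_rot: [3.141, -0.001, -3.085]
force: [0.4, -0.5, -0.3]
width: 34.3
gripper_force: 0.0
```

```bash
python3 tilt.py
```

```text
slope -0.004 plate top below TCP at x=0 11.0
pin tool [59.1  1.  -6. ] rail [ -32.1 -119.1] 744
far edge 72.5
tcp rail [  27.  -120.2] holes {-40: array([-26.4, -39.8])}
```

jog_arm(
  plan=[
    {"tx":-0.003,"ty":-0.003,"tz":0,"wx":0,"wy":0,"wz":0,"claw":0.6},
    {"tx":-0.003,"ty":-0.003,"tz":0,"wx":0,"wy":0,"wz":0,"claw":1},
    {"tx":-0.003,"ty":-0.003,"tz":0,"wx":0,"wy":0,"wz":0,"claw":1},
    {"tx":-0.003,"ty":-0.003,"tz":0,"wx":0,"wy":0,"wz":0,"claw":1},
    {"tx":-0.007,"ty":-0.003,"tz":0,"wx":0,"wy":0,"wz":0,"claw":1},
    {"tx":-0.011,"ty":-0.003,"tz":0,"wx":0,"wy":0,"wz":0,"claw":1},
    {"tx":-0.015,"ty":-0.003,"tz":0,"wx":0,"wy":0,"wz":0,"claw":1},
    {"tx":-0.015,"ty":-0.003,"tz":0,"wx":0,"wy":0,"wz":0,"claw":1},
  ],
)

```text
clock: 19.85
eef_pos: [615.0, -84.5, 37.0]
tool_rot: [3.142, -0.0, -3.085]
force: [-2.0, -0.0, 3.3]
width: 17.2
gripper_force: 58.7
```

```bash
python3 tilt.py
```

```text
slope -0.002 plate top below TCP at x=0 11.3
pin tool [60.5  1.5 -5.7] rail [ -28.5 -119.5] 745
far edge 74.1
tcp rail [  32. -121.] holes {-40: array([-26.4, -39.7])}
```

jog_arm(
  plan=[
    {"tx":-0.004,"ty":-0.001,"tz":0,"wx":0,"wy":0,"wz":0,"claw":1},
    {"tx":-0.007,"ty":-0.002,"tz":0,"wx":0,"wy":0,"wz":0,"claw":1},
    {"tx":-0.007,"ty":-0.002,"tz":0,"wx":0,"wy":0,"wz":0,"claw":1},
  ],
)

```text
clock: 20.2
eef_pos: [617.1, -84.9, 37.0]
tool_rot: [3.141, -0.0, -3.085]
force: [-2.4, 0.9, 4.7]
width: 17.1
gripper_force: 59.0
```

```bash
cat >> tilt.py <<'E'
b=p["img"]; 
# plate side edges: left/right y at x=30..50 and yaw
E_=[]
for x in range(30,72,3):
    m=pl&(abs(L[...,0]-x)<1.5)
    if m.sum()>10: E_.append((x,*np.percentile(L[m][:,1],[1,99])))
E_=np.array(E_); mid=np.polyfit(E_[:,0],E_[:,1:].mean(1),1); print("plate mid y at tcp",mid[1].round(2),"at eye",np.polyval(mid,60).round(2),"slope",mid[0].round(4),"W",(E_[:,2]-E_[:,1]).mean().round(1))
E
python3 tilt.py
```

```text
slope -0.003 plate top below TCP at x=0 11.4
pin tool [60.5  1.5 -5.7] rail [ -26.5 -120. ] 743
far edge 74.1
tcp rail [  34.  -121.6] holes {-40: array([-26.3, -39.7])}
plate mid y at tcp -0.08 at eye 0.01 slope 0.0015 W 27.5
```

jog_arm(
  plan=[
    {"tx":-0.003,"ty":0,"tz":0,"wx":0,"wy":0,"wz":0,"claw":1},
    {"tx":-0.003,"ty":0,"tz":0,"wx":0,"wy":0,"wz":0,"claw":1},
    {"tx":-0.003,"ty":0,"tz":0,"wx":0,"wy":0,"wz":0,"claw":1},
  ],
)

```text
clock: 20.55
eef_pos: [617.3, -85.0, 37.0]
tool_rot: [3.141, -0.001, -3.085]
force: [-4.0, 0.5, 5.9]
width: 17.0
gripper_force: 59.3
```

jog_arm(
  plan=[
    {"tx":0.003,"ty":0,"tz":-0.001,"wx":0,"wy":0,"wz":0,"claw":0.6},
    {"tx":0.003,"ty":0,"tz":-0.001,"wx":0,"wy":0,"wz":0,"claw":0.6},
    {"tx":0.003,"ty":0,"tz":-0.001,"wx":0,"wy":0,"wz":0,"claw":0.6},
    {"tx":0.003,"ty":0,"tz":-0.15,"wx":0,"wy":0,"wz":0,"claw":0.6},
    {"tx":0.003,"ty":0,"tz":-0.3,"wx":0,"wy":0,"wz":0,"claw":0.6},
    {"tx":0.003,"ty":0,"tz":-0.5,"wx":0,"wy":0,"wz":0,"claw":0.3},
    {"tx":0.003,"ty":0,"tz":-0.5,"wx":0,"wy":0,"wz":0,"claw":0},
    {"tx":0.003,"ty":0,"tz":-0.5,"wx":0,"wy":0,"wz":0,"claw":0},
  ],
)

```text
clock: 21.35
eef_pos: [618.9, -85.3, 189.3]
tool_rot: [-3.141, 0.005, -3.085]
force: [-0.7, -0.5, -0.4]
width: 76.4
gripper_force: 0.0
```

```bash
cat >> h.py <<'E'
def placed(p):
    "placed hooks on rail: plate rect and pin, rail frame"
    X=cloud(p); i=p["img"].astype(int); d=X[...,:2]-C0; c,s=np.cos(A0),np.sin(A0)
    r=np.stack([d[...,0]*c+d[...,1]*s,-d[...,0]*s+d[...,1]*c,X[...,2]],-1); ok=(i.min(-1)>110)&(i.max(-1)-i.min(-1)<40)&(p["depth"]>0)
    print("holes",{k:wr(v) for k,v in holes(p).items()})
    for y in(-120,-40,40,120):
        n=ok&(abs(r[...,1]-y)<28); pl=n&(abs(r[...,2]-26)<3.5)&(r[...,0]>-60)&(r[...,0]<49); pin=n&(r[...,2]>38)&(r[...,2]<52)&(abs(r[...,0]+26)<14)
        if pl.sum()>100:
            q=r[pl]; print(y,"plate",rect(q),"pin",r[pin].mean(0).round(1) if pin.sum()>5 else None,pin.sum(),"pinlow",np.median(r[n&(abs(r[...,0]+26)<4)&(abs(r[...,1]-y)<4)][:,2]).round(1))
    m=(r[...,2]>34)&(r[...,2]<42)&(r[...,0]>44)&(r[...,0]<100)&(abs(r[...,1])<170)&(i.min(-1)>110); 
    if m.sum()>100: print("fence",rect(r[m]))
E
python3 -c "
from h import *
placed(shot('wrist'))
print(rowto([578.3,307.8,190],3.7),rowto([572.5,413.6,190],3.6))"
```

```text
holes {-40: array([-27. , -39.6]), 40: array([-26.8,  40. ]), 120: array([-26.7, 119.8])}
-120 plate (array([   4.3, -120.1]), 88.6, 35.5, -0.0167) pin [ -26.  -120.1   42.6] 177 pinlow 42.7
fence (array([68.7,  2.9]), 300.2, 38.5, 1.5699)
(array([ 0.0562,  1.315 , -0.01  ]), array([-3.000e-04,  7.000e-04, -3.196e-01])) (array([ 0.0556,  1.6682, -0.0101]), array([-0.0003,  0.0007, -0.256 ]))
```

jog_arm(
  plan=[
    {"tx":0,"ty":0.98,"tz":0,"wx":0,"wy":0,"wz":0,"claw":0},
    {"tx":0,"ty":0.98,"tz":0,"wx":0,"wy":0,"wz":0,"claw":0},
    {"tx":0,"ty":0.98,"tz":0,"wx":0,"wy":0,"wz":0,"claw":0},
    {"tx":0,"ty":0.98,"tz":0,"wx":0,"wy":0,"wz":0,"claw":0},
    {"tx":0,"ty":0.98,"tz":0,"wx":0,"wy":0,"wz":0,"claw":0},
    {"tx":0,"ty":0.98,"tz":0,"wx":0,"wy":0,"wz":0,"claw":0},
    {"tx":0,"ty":0.98,"tz":0,"wx":0,"wy":0,"wz":0,"claw":0},
  ],
)

```text
clock: 22.1
eef_pos: [596.9, 218.5, 184.1]
tool_rot: [3.136, -0.005, -3.073]
force: [-1.0, -0.3, 0.6]
width: 85.3
gripper_force: 0.0
```

jog_arm(
  plan=[
    {"tx":0.055,"ty":0.69,"tz":0,"wx":0,"wy":0,"wz":-0.256,"claw":0},
    {"tx":0.055,"ty":0.69,"tz":0,"wx":0,"wy":0,"wz":-0.256,"claw":0},
    {"tx":0.055,"ty":0.69,"tz":0,"wx":0,"wy":0,"wz":-0.256,"claw":0},
    {"tx":0.055,"ty":0.69,"tz":0,"wx":0,"wy":0,"wz":-0.256,"claw":0},
    {"tx":0.055,"ty":0.69,"tz":0,"wx":0,"wy":0,"wz":-0.256,"claw":0},
    {"tx":0.055,"ty":0.69,"tz":0,"wx":0,"wy":0,"wz":-0.256,"claw":0},
    {"tx":0.055,"ty":0.69,"tz":0,"wx":0,"wy":0,"wz":-0.256,"claw":0},
    {"tx":0.055,"ty":0.69,"tz":0,"wx":0,"wy":0,"wz":-0.256,"claw":0},
  ],
)

```text
clock: 22.9
eef_pos: [573.5, 411.0, 185.9]
tool_rot: [-3.139, -0.002, -2.686]
force: [-0.1, -0.5, -0.4]
width: 85.4
gripper_force: 0.0
```

```bash
python3 st.py 572.4 413.6 15 3.603 h
```

```text
q [-0.57  0.76 -0.17  1.38  0.14  1.01  1.26] p [573.5 411.  185.9] r [-3.139e+00 -2.000e-03 -2.686e+00] t 22.9 f [-0.1 -0.5 -0.4] w 85.4
[-0.0014  0.0109  0.5698] [-0.0015 -0.0011 -0.004 ]
{'c': array([474.5, 288.4]), 'L': np.float64(35.9), 'W': np.float64(28.9), 'yaw': np.float64(1.998), 'horn': array([462.5, 314.8]), 'eye': array([487.3, 260.2]), 'hi': array([474.9, 290.3,  44.5]), 'z': np.float64(8.6), 'px': array([245.,  18.])}
{'c': array([443.7, 397.1]), 'L': np.float64(71.4), 'W': np.float64(35.6), 'yaw': np.float64(0.555), 'horn': array([468.3, 412.4]), 'eye': array([417.4, 380.8]), 'hi': array([454.5, 403.6,  47.8]), 'z': np.float64(8.0), 'px': array([369.,  41.])}
{'c': array([546.6, 400.8]), 'L': np.float64(89.1), 'W': np.float64(35.3), 'yaw': np.float64(0.456), 'horn': array([572.6, 413.6]), 'eye': array([518.8, 387.1]), 'hi': array([565.7, 409.9,  48.1]), 'z': np.float64(8.0), 'px': array([322., 145.])}
```

jog_arm(
  plan=[
    {"tx":-0.001,"ty":0.011,"tz":0.17,"wx":0,"wy":0,"wz":0,"claw":0},
    {"tx":-0.001,"ty":0.011,"tz":0.33,"wx":0,"wy":0,"wz":0,"claw":0},
    {"tx":-0.001,"ty":0.011,"tz":0.46,"wx":0,"wy":0,"wz":0,"claw":0},
    {"tx":-0.001,"ty":0.011,"tz":0.54,"wx":0,"wy":0,"wz":0,"claw":0},
    {"tx":-0.001,"ty":0.011,"tz":0.57,"wx":0,"wy":0,"wz":0,"claw":0},
    {"tx":-0.001,"ty":0.011,"tz":0.57,"wx":0,"wy":0,"wz":0,"claw":0},
    {"tx":-0.001,"ty":0.011,"tz":0.57,"wx":0,"wy":0,"wz":0,"claw":1},
    {"tx":-0.001,"ty":0.011,"tz":0.57,"wx":0,"wy":0,"wz":0,"claw":1},
    {"tx":-0.001,"ty":0.011,"tz":0.57,"wx":0,"wy":0,"wz":0,"claw":1},
    {"tx":-0.001,"ty":0.011,"tz":0.57,"wx":0,"wy":0,"wz":0,"claw":1},
    {"tx":-0.001,"ty":0.011,"tz":0.57,"wx":0,"wy":0,"wz":0,"claw":1},
  ],
)

```text
clock: 24.05
eef_pos: [571.7, 417.5, 16.9]
tool_rot: [-3.142, 0.001, -2.683]
force: [0.5, -1.3, 2.2]
width: 16.9
gripper_force: 58.1
```

```bash
python3 st.py 603 -4 110 3.1986
```

```text
q [-0.6   0.96 -0.14  1.47  0.18  0.72  1.22] p [571.7 417.5  16.9] r [-3.142e+00  1.000e-03 -2.683e+00] t 24.05 f [ 0.5 -1.3  2.2] w 16.9
[ 0.5279 -1.3061 -0.3109] [2.000e-04 8.000e-04 2.556e-01]
```

jog_arm(
  plan=[
    {"tx":0,"ty":0,"tz":-0.15,"wx":0,"wy":0,"wz":0,"claw":1},
    {"tx":0,"ty":0,"tz":-0.31,"wx":0,"wy":0,"wz":0,"claw":1},
    {"tx":0.06,"ty":-0.15,"tz":-0.31,"wx":0,"wy":0,"wz":0.03,"claw":1},
    {"tx":0.12,"ty":-0.3,"tz":-0.31,"wx":0,"wy":0,"wz":0.07,"claw":1},
    {"tx":0.18,"ty":-0.45,"tz":-0.31,"wx":0,"wy":0,"wz":0.11,"claw":1},
    {"tx":0.24,"ty":-0.6,"tz":-0.31,"wx":0,"wy":0,"wz":0.15,"claw":1},
    {"tx":0.3,"ty":-0.75,"tz":-0.31,"wx":0,"wy":0,"wz":0.19,"claw":1},
    {"tx":0.36,"ty":-0.9,"tz":-0.31,"wx":0,"wy":0,"wz":0.22,"claw":1},
    {"tx":0.42,"ty":-1,"tz":-0.31,"wx":0,"wy":0,"wz":0.256,"claw":1},
    {"tx":0.52,"ty":-1,"tz":-0.31,"wx":0,"wy":0,"wz":0.256,"claw":1},
    {"tx":0.52,"ty":-1,"tz":-0.31,"wx":0,"wy":0,"wz":0.256,"claw":1},
    {"tx":0.52,"ty":-1,"tz":-0.31,"wx":0,"wy":0,"wz":0.256,"claw":1},
  ],
)

```text
clock: 25.25
eef_pos: [564.1, 79.3, 109.2]
tool_rot: [3.141, 0.0, -3.086]
force: [0.4, 0.2, 0.3]
width: 17.2
gripper_force: 58.4
```

```bash
python3 st.py 605 -4 60 3.1986 ; python3 tilt.py
```

```text
q [-0.13  0.68 -0.09  1.85  0.1   0.61  1.35] p [564.1  79.3 109.2] r [ 3.141  0.    -3.086] t 25.25 f [0.4 0.2 0.3] w 17.2
[-0.1205 -0.2849  0.1638] [ 0.0003  0.0003 -0.0006]
slope 0.002 plate top below TCP at x=0 9.1
pin tool [62.1 -2.4 -7.8] rail [-70.9  43.8] 775
far edge 76.1
tcp rail [-8.7 46.2] holes {-40: array([-25.9, -39.3]), 120: array([-26.2, 120.5])}
plate mid y at tcp -0.07 at eye 0.03 slope 0.0017 W 27.5
```

jog_arm(
  plan=[
    {"tx":-0.06,"ty":-0.14,"tz":0,"wx":0,"wy":0,"wz":0,"claw":1},
    {"tx":-0.12,"ty":-0.285,"tz":0.05,"wx":0,"wy":0,"wz":0,"claw":1},
    {"tx":-0.12,"ty":-0.285,"tz":0.1,"wx":0,"wy":0,"wz":0,"claw":1},
    {"tx":-0.12,"ty":-0.285,"tz":0.1,"wx":0,"wy":0,"wz":0,"claw":1},
    {"tx":-0.12,"ty":-0.285,"tz":0.1,"wx":0,"wy":0,"wz":0,"claw":1},
    {"tx":-0.12,"ty":-0.285,"tz":0.1,"wx":0,"wy":0,"wz":0,"claw":1},
  ],
)

```text
clock: 25.9
eef_pos: [605.3, -1.7, 79.5]
tool_rot: [3.14, 0.001, -3.082]
force: [-0.6, 0.1, -0.9]
width: 17.5
gripper_force: 58.6
```

```bash
sed -i 's/^pl=ok&(abs(h)<3)/ok2=(i.min(-1)>110)\&(i.max(-1)-i.min(-1)<40)\npl=ok2\&(abs(h)<3)/' tilt.py; python3 tilt.py
```

```text
slope -0.001 plate top below TCP at x=0 9.3
pin tool [61.4 -1.4 -7.6] rail [-34.4 -39.6] 773
far edge 75.0
tcp rail [ 27.  -38.1] holes {40: array([-26.3,  40.3]), 120: array([-26.4, 120.1])}
plate mid y at tcp 1.48 at eye -1.13 slope -0.0435 W 34.7
```

jog_arm(
  plan=[
    {"tx":-0.01,"ty":-0.01,"tz":0.05,"wx":0,"wy":0,"wz":0.029,"claw":1},
    {"tx":-0.01,"ty":-0.01,"tz":0.1,"wx":0,"wy":0,"wz":0.029,"claw":1},
    {"tx":-0.01,"ty":-0.01,"tz":0.125,"wx":0,"wy":0,"wz":0.029,"claw":1},
    {"tx":-0.01,"ty":-0.01,"tz":0.125,"wx":0,"wy":0,"wz":0.029,"claw":1},
    {"tx":-0.01,"ty":-0.01,"tz":0.125,"wx":0,"wy":0,"wz":0.029,"claw":1},
  ],
)

```text
clock: 26.45
eef_pos: [607.9, -6.6, 41.4]
tool_rot: [3.141, -0.0, -3.13]
force: [-0.2, 0.2, -0.6]
width: 17.4
gripper_force: 58.6
```

```bash
python3 tilt.py
```

```text
slope -0.0 plate top below TCP at x=0 9.5
pin tool [61.7 -1.6 -7.5] rail [-32.  -41.7] 775
far edge 75.3
tcp rail [ 29.7 -42.9] holes {40: array([-26.2,  40.3])}
plate mid y at tcp 1.17 at eye -1.17 slope -0.0389 W 34.7
```

jog_arm(
  plan=[
    {"tx":-0.004,"ty":0.0065,"tz":0.01,"wx":0,"wy":0,"wz":0,"claw":1},
    {"tx":-0.008,"ty":0.0065,"tz":0.017,"wx":0,"wy":0,"wz":0,"claw":1},
    {"tx":-0.012,"ty":0.0065,"tz":0.021,"wx":0,"wy":0,"wz":0,"claw":1},
    {"tx":-0.014,"ty":0.0065,"tz":0.021,"wx":0,"wy":0,"wz":0,"claw":1},
    {"tx":-0.014,"ty":0.0065,"tz":0.021,"wx":0,"wy":0,"wz":0,"claw":1},
  ],
)

```text
clock: 27.0
eef_pos: [612.4, -5.0, 35.1]
tool_rot: [3.142, 0.0, -3.131]
force: [-0.2, -0.6, -0.7]
width: 17.2
gripper_force: 58.7
```

```bash
python3 tilt.py
```

```text
slope -0.003 plate top below TCP at x=0 9.3
pin tool [61.3 -1.6 -7.7] rail [-27.5 -40.3] 773
far edge 74.9
tcp rail [ 33.8 -41.5] holes {40: array([-26.3,  40.4])}
plate mid y at tcp 1.21 at eye -1.34 slope -0.0424 W 34.6
```

jog_arm(
  plan=[
    {"tx":0,"ty":0.002,"tz":0.004,"wx":0,"wy":0,"wz":0,"claw":1},
    {"tx":-0.003,"ty":0.002,"tz":0.004,"wx":0,"wy":0,"wz":0,"claw":1},
    {"tx":-0.005,"ty":0.002,"tz":0.004,"wx":0,"wy":0,"wz":0,"claw":1},
    {"tx":-0.006,"ty":0.002,"tz":0.004,"wx":0,"wy":0,"wz":0,"claw":1},
    {"tx":-0.006,"ty":0.002,"tz":0.004,"wx":0,"wy":0,"wz":0,"claw":1},
  ],
)

```text
clock: 27.55
eef_pos: [612.5, -4.9, 34.9]
tool_rot: [-3.141, -0.003, -3.131]
force: [-4.6, -1.4, 9.3]
width: 17.2
gripper_force: 59.9
```

```bash
python3 tilt.py
```

```text
slope -0.005 plate top below TCP at x=0 9.3
pin tool [61.4 -1.6 -7.9] rail [-27.4 -40.2] 773
far edge 75.4
tcp rail [ 34.  -41.5] holes {40: array([-26.3,  40.4])}
plate mid y at tcp 1.09 at eye -1.25 slope -0.039 W 34.6
```

jog_arm(
  plan=[
    {"tx":0,"ty":0.002,"tz":-0.003,"wx":0,"wy":0,"wz":0,"claw":1},
    {"tx":-0.001,"ty":0.002,"tz":-0.003,"wx":0,"wy":0,"wz":0,"claw":1},
    {"tx":-0.001,"ty":0.002,"tz":-0.003,"wx":0,"wy":0,"wz":0,"claw":1},
  ],
)

```text
clock: 27.9
eef_pos: [613.7, -3.8, 34.9]
tool_rot: [-3.141, -0.001, -3.131]
force: [-3.9, -0.9, 4.9]
width: 17.2
gripper_force: 59.4
```

```bash
python3 tilt.py
```

```text
slope 0.003 plate top below TCP at x=0 9.0
pin tool [61.4 -1.7 -7.8] rail [-26.1 -39.2] 776
far edge 75.0
tcp rail [ 35.3 -40.4] holes {40: array([-26.3,  40.3])}
plate mid y at tcp 1.19 at eye -1.32 slope -0.0419 W 34.6
```

jog_arm(
  plan=[
    {"tx":0.001,"ty":-0.001,"tz":-0.001,"wx":0,"wy":0,"wz":0,"claw":0.6},
    {"tx":0.002,"ty":-0.001,"tz":-0.001,"wx":0,"wy":0,"wz":0,"claw":0.6},
    {"tx":0.002,"ty":-0.001,"tz":-0.001,"wx":0,"wy":0,"wz":0,"claw":0.6},
    {"tx":0.002,"ty":-0.001,"tz":-0.15,"wx":0,"wy":0,"wz":0,"claw":0.6},
    {"tx":0.002,"ty":-0.001,"tz":-0.3,"wx":0,"wy":0,"wz":0,"claw":0.6},
    {"tx":0.002,"ty":-0.001,"tz":-0.5,"wx":0,"wy":0,"wz":0,"claw":0.3},
    {"tx":0.002,"ty":-0.001,"tz":-0.5,"wx":0,"wy":0,"wz":0,"claw":0},
    {"tx":0.002,"ty":-0.001,"tz":-0.5,"wx":0,"wy":0,"wz":0,"claw":0},
    {"tx":0.002,"ty":-0.001,"tz":-0.5,"wx":0,"wy":0,"wz":0,"claw":0},
  ],
)

```text
clock: 28.85
eef_pos: [612.9, -4.0, 183.7]
tool_rot: [-3.142, -0.002, -3.131]
force: [-0.8, -0.5, -1.2]
width: 85.4
gripper_force: 0.0
```

```bash
python3 st.py 473.3 287.4 185 3.548; python3 -c "
from h import *
placed(shot('wrist'))"
```

```text
q [ 0.03  0.63 -0.1   1.67  0.08  0.85  1.47] p [612.9  -4.  183.7] r [-3.142e+00 -2.000e-03 -3.131e+00] t 28.85 f [-0.8 -0.5 -1.2] w 85.4
[ 0.4547  0.9764 -0.0037] [ 2.000e-04 -1.100e-03 -2.518e-01]
holes {40: array([-26.4,  40.4]), 120: array([-26.6, 120.2])}
-120 plate (array([   4.5, -120.2]), 88.8, 36.1, -0.0119) pin [ -26.  -119.7   42.5] 185 pinlow 42.4
-40 plate (array([  4.5, -39.4]), 88.7, 35.6, -0.0043) pin [-25.8 -39.6  42.6] 182 pinlow 42.7
fence (array([68.1,  2.4]), 294.7, 43.9, 1.5537)
```

jog_arm(
  plan=[
    {"tx":0.07,"ty":0.15,"tz":0,"wx":0,"wy":0,"wz":-0.04,"claw":0},
    {"tx":0.14,"ty":0.3,"tz":0,"wx":0,"wy":0,"wz":-0.08,"claw":0},
    {"tx":0.21,"ty":0.45,"tz":0,"wx":0,"wy":0,"wz":-0.12,"claw":0},
    {"tx":0.28,"ty":0.6,"tz":0,"wx":0,"wy":0,"wz":-0.16,"claw":0},
    {"tx":0.35,"ty":0.75,"tz":0,"wx":0,"wy":0,"wz":-0.2,"claw":0},
    {"tx":0.42,"ty":0.9,"tz":0,"wx":0,"wy":0,"wz":-0.252,"claw":0},
    {"tx":0.455,"ty":0.976,"tz":0,"wx":0,"wy":0,"wz":-0.252,"claw":0},
    {"tx":0.455,"ty":0.976,"tz":0,"wx":0,"wy":0,"wz":-0.252,"claw":0},
    {"tx":0.455,"ty":0.976,"tz":0,"wx":0,"wy":0,"wz":-0.252,"claw":0},
    {"tx":0.455,"ty":0.976,"tz":0,"wx":0,"wy":0,"wz":-0.252,"claw":0},
    {"tx":0.455,"ty":0.976,"tz":0,"wx":0,"wy":0,"wz":-0.252,"claw":0},
  ],
)

```text
clock: 30.0
eef_pos: [474.7, 285.4, 184.2]
tool_rot: [-3.141, -0.001, -2.738]
force: [0.2, 0.5, -0.7]
width: 85.6
gripper_force: 0.0
```

```bash
python3 st.py 473.3 287.4 15 3.548 h
```

```text
q [-0.46  0.56 -0.2   1.83  0.15  0.77  1.23] p [474.7 285.4 184.2] r [-3.141e+00 -1.000e-03 -2.738e+00] t 30.0 f [ 0.2  0.5 -0.7] w 85.6
[0.0011 0.0084 0.5638] [-0.0006 -0.0008 -0.0017]
{'c': array([446.3, 276.3]), 'L': np.float64(88.8), 'W': np.float64(35.1), 'yaw': np.float64(0.403), 'horn': array([473. , 287.7]), 'eye': array([417.8, 264.2]), 'hi': array([465.5, 284.5,  48.3]), 'z': np.float64(8.1), 'px': array([322., 144.])}
{'c': array([435.6, 392.1]), 'L': np.float64(89.1), 'W': np.float64(35.3), 'yaw': np.float64(0.553), 'horn': array([460.3, 407.3]), 'eye': array([409.2, 375.8]), 'hi': array([453.5, 403.1,  48.2]), 'z': np.float64(7.9), 'px': array([433., 181.])}
```

jog_arm(
  plan=[
    {"tx":0.002,"ty":0.009,"tz":0.17,"wx":0,"wy":0,"wz":0,"claw":0},
    {"tx":0.002,"ty":0.009,"tz":0.33,"wx":0,"wy":0,"wz":0,"claw":0},
    {"tx":0.002,"ty":0.009,"tz":0.46,"wx":0,"wy":0,"wz":0,"claw":0},
    {"tx":0.002,"ty":0.009,"tz":0.54,"wx":0,"wy":0,"wz":0,"claw":0},
    {"tx":0.002,"ty":0.009,"tz":0.563,"wx":0,"wy":0,"wz":0,"claw":0},
    {"tx":0.002,"ty":0.009,"tz":0.563,"wx":0,"wy":0,"wz":0,"claw":0},
    {"tx":0.002,"ty":0.009,"tz":0.563,"wx":0,"wy":0,"wz":0,"claw":0},
    {"tx":0.002,"ty":0.009,"tz":0.563,"wx":0,"wy":0,"wz":0,"claw":1},
    {"tx":0.002,"ty":0.009,"tz":0.563,"wx":0,"wy":0,"wz":0,"claw":1},
    {"tx":0.002,"ty":0.009,"tz":0.563,"wx":0,"wy":0,"wz":0,"claw":1},
    {"tx":0.002,"ty":0.009,"tz":0.563,"wx":0,"wy":0,"wz":0,"claw":1},
    {"tx":0.002,"ty":0.009,"tz":0.563,"wx":0,"wy":0,"wz":0,"claw":1},
  ],
)

```text
clock: 31.25
eef_pos: [472.7, 289.6, 16.4]
tool_rot: [-3.142, 0.001, -2.735]
force: [-0.5, -0.6, 3.5]
width: 16.6
gripper_force: 58.1
```

```bash
python3 st.py 597 76 100 3.1986
```

```text
q [-0.52  0.82 -0.13  1.93  0.23  0.41  1.16] p [472.7 289.6  16.4] r [-3.142e+00  1.000e-03 -2.735e+00] t 31.25 f [-0.5 -0.6  3.5] w 16.6
[-0.0991 -0.8178 -0.2785] [0.     0.0004 0.2226]
```

jog_arm(
  plan=[
    {"tx":0,"ty":0,"tz":-0.14,"wx":0,"wy":0,"wz":0,"claw":1},
    {"tx":0,"ty":0,"tz":-0.28,"wx":0,"wy":0,"wz":0,"claw":1},
    {"tx":-0.02,"ty":-0.15,"tz":-0.28,"wx":0,"wy":0,"wz":0.04,"claw":1},
    {"tx":-0.04,"ty":-0.3,"tz":-0.28,"wx":0,"wy":0,"wz":0.08,"claw":1},
    {"tx":-0.06,"ty":-0.45,"tz":-0.28,"wx":0,"wy":0,"wz":0.12,"claw":1},
    {"tx":-0.08,"ty":-0.6,"tz":-0.28,"wx":0,"wy":0,"wz":0.17,"claw":1},
    {"tx":-0.099,"ty":-0.72,"tz":-0.28,"wx":0,"wy":0,"wz":0.22,"claw":1},
    {"tx":-0.099,"ty":-0.818,"tz":-0.22,"wx":0,"wy":0,"wz":0.222,"claw":1},
    {"tx":-0.099,"ty":-0.818,"tz":-0.2,"wx":0,"wy":0,"wz":0.222,"claw":1},
    {"tx":-0.099,"ty":-0.818,"tz":-0.2,"wx":0,"wy":0,"wz":0.222,"claw":1},
    {"tx":-0.099,"ty":-0.818,"tz":-0.2,"wx":0,"wy":0,"wz":0.222,"claw":1},
    {"tx":-0.099,"ty":-0.818,"tz":-0.2,"wx":0,"wy":0,"wz":0.222,"claw":1},
  ],
)

```text
clock: 32.45
eef_pos: [596.6, 78.0, 76.4]
tool_rot: [3.14, 0.0, -3.081]
force: [-0.6, 0.7, -0.7]
width: 17.3
gripper_force: 58.4
```

```bash
python3 st.py r; python3 tilt.py
```

```text
q [-0.1   0.76 -0.12  1.78  0.14  0.61  1.32] p [596.6  78.   76.4] r [ 3.14   0.    -3.081] t 32.45 f [-0.6  0.7 -0.7] w 17.3
rail [22.8 42.2] dyaw 0.0035
slope 0.006 plate top below TCP at x=0 8.6
pin tool [61.5 -0.4 -8.1] rail [-38.6  41.4] 777
far edge 75.1
tcp rail [22.9 42. ] holes {120: array([-26.2, 120.4])}
plate mid y at tcp 1.17 at eye -0.12 slope -0.0214 W 34.8
```

jog_arm(
  plan=[
    {"tx":-0.014,"ty":-0.01,"tz":0.05,"wx":0,"wy":0,"wz":0.016,"claw":1},
    {"tx":-0.028,"ty":-0.01,"tz":0.1,"wx":0,"wy":0,"wz":0.016,"claw":1},
    {"tx":-0.028,"ty":-0.01,"tz":0.125,"wx":0,"wy":0,"wz":0.016,"claw":1},
    {"tx":-0.028,"ty":-0.01,"tz":0.125,"wx":0,"wy":0,"wz":0.016,"claw":1},
    {"tx":-0.028,"ty":-0.01,"tz":0.125,"wx":0,"wy":0,"wz":0.016,"claw":1},
    {"tx":-0.028,"ty":-0.01,"tz":0.125,"wx":0,"wy":0,"wz":0.016,"claw":1},
  ],
)

```text
clock: 33.1
eef_pos: [605.5, 73.5, 38.6]
tool_rot: [3.141, 0.0, -3.109]
force: [1.0, -0.2, -0.8]
width: 17.0
gripper_force: 58.4
```

```bash
python3 tilt.py
```

```text
slope -0.002 plate top below TCP at x=0 9.0
pin tool [61.5 -0.6 -7.9] rail [-29.9  38.1] 778
far edge 75.1
tcp rail [31.6 37.2] holes {120: array([-26.3, 120.3])}
plate mid y at tcp 1.02 at eye -0.26 slope -0.0213 W 34.7
```

jog_arm(
  plan=[
    {"tx":-0.003,"ty":0.007,"tz":0.007,"wx":0,"wy":0,"wz":0,"claw":1},
    {"tx":-0.006,"ty":0.007,"tz":0.014,"wx":0,"wy":0,"wz":0,"claw":1},
    {"tx":-0.009,"ty":0.007,"tz":0.014,"wx":0,"wy":0,"wz":0,"claw":1},
    {"tx":-0.011,"ty":0.007,"tz":0.014,"wx":0,"wy":0,"wz":0,"claw":1},
    {"tx":-0.011,"ty":0.007,"tz":0.014,"wx":0,"wy":0,"wz":0,"claw":1},
  ],
)

```text
clock: 33.65
eef_pos: [608.3, 75.8, 34.4]
tool_rot: [3.141, -0.0, -3.109]
force: [-2.4, 0.7, 3.6]
width: 16.8
gripper_force: 58.8
```

```bash
python3 tilt.py
```

```text
slope -0.002 plate top below TCP at x=0 8.8
pin tool [61.5 -0.5 -8.2] rail [-27.   40.3] 780
far edge 75.0
tcp rail [34.5 39.3] holes {120: array([-26.3, 120.3])}
plate mid y at tcp 1.43 at eye -0.2 slope -0.0271 W 34.7
```

Touching the rail lightly, with 0.7 mm left to go. I'll push to contact and check the force before releasing.

jog_arm(
  plan=[
    {"tx":-0.003,"ty":0,"tz":-0.001,"wx":0,"wy":0,"wz":0,"claw":1},
    {"tx":-0.004,"ty":0,"tz":-0.001,"wx":0,"wy":0,"wz":0,"claw":1},
    {"tx":-0.004,"ty":0,"tz":-0.001,"wx":0,"wy":0,"wz":0,"claw":1},
  ],
)

```text
clock: 34.0
eef_pos: [609.3, 75.6, 34.5]
tool_rot: [-3.142, -0.001, -3.109]
force: [-2.9, 0.0, 4.0]
width: 17.4
gripper_force: 58.9
```

```bash
python3 tilt.py
```

```text
slope 0.001 plate top below TCP at x=0 8.7
pin tool [61.4 -0.6 -8.2] rail [-26.1  40.1] 777
far edge 75.0
tcp rail [35.4 39.2] holes {120: array([-26.3, 120.4])}
plate mid y at tcp 1.33 at eye -0.26 slope -0.0264 W 34.7
```

jog_arm(
  plan=[
    {"tx":-0.002,"ty":0,"tz":0,"wx":0,"wy":0,"wz":0,"claw":1},
    {"tx":-0.002,"ty":0,"tz":0,"wx":0,"wy":0,"wz":0,"claw":1},
    {"tx":0.001,"ty":0,"tz":-0.001,"wx":0,"wy":0,"wz":0,"claw":0.6},
    {"tx":0.001,"ty":0,"tz":-0.001,"wx":0,"wy":0,"wz":0,"claw":0.6},
    {"tx":0.001,"ty":0,"tz":-0.001,"wx":0,"wy":0,"wz":0,"claw":0.6},
    {"tx":0.002,"ty":0,"tz":-0.15,"wx":0,"wy":0,"wz":0,"claw":0.6},
    {"tx":0.002,"ty":0,"tz":-0.3,"wx":0,"wy":0,"wz":0,"claw":0.6},
    {"tx":0.002,"ty":0,"tz":-0.5,"wx":0,"wy":0,"wz":0,"claw":0.3},
    {"tx":0.002,"ty":0,"tz":-0.5,"wx":0,"wy":0,"wz":0,"claw":0},
    {"tx":0.002,"ty":0,"tz":-0.5,"wx":0,"wy":0,"wz":0,"claw":0},
    {"tx":0.002,"ty":0,"tz":-0.5,"wx":0,"wy":0,"wz":0,"claw":0},
  ],
)

```text
clock: 35.15
eef_pos: [608.5, 75.3, 183.4]
tool_rot: [-3.141, -0.002, -3.109]
force: [0.6, -0.4, -0.6]
width: 85.5
gripper_force: 0.0
```

```bash
python3 st.py 460.4 407.3 185 3.697; python3 -c "
from h import *
placed(shot('wrist'))"
```

```text
q [-0.08  0.63 -0.14  1.67  0.11  0.85  1.34] p [608.5  75.3 183.4] r [-3.141e+00 -2.000e-03 -3.109e+00] t 35.15 f [ 0.6 -0.4 -0.6] w 85.5
[ 0.4572  1.1221 -0.005 ] [ 0.     -0.001  -0.3328]
holes {120: array([-26.5, 120.3])}
-120 plate (array([   4.6, -120.1]), 88.3, 36.4, -0.0109) pin [ -26.  -119.5   42.5] 194 pinlow 42.4
-40 plate (array([  4.6, -39.3]), 88.6, 35.9, 0.0013) pin [-25.9 -39.4  42.5] 184 pinlow 42.7
40 plate (array([ 4.6, 40. ]), 88.8, 35.5, -0.0033) pin [-25.9  39.9  42.6] 182 pinlow 42.5
fence (array([66.5,  2. ]), 293.7, 44.2, 1.5704)
```

jog_arm(
  plan=[
    {"tx":0.06,"ty":0.15,"tz":0,"wx":0,"wy":0,"wz":0,"claw":0},
    {"tx":0.12,"ty":0.3,"tz":0,"wx":0,"wy":0,"wz":0,"claw":0},
    {"tx":0.18,"ty":0.45,"tz":0,"wx":0,"wy":0,"wz":0,"claw":0},
    {"tx":0.24,"ty":0.55,"tz":0,"wx":0,"wy":0,"wz":0,"claw":0},
    {"tx":0.24,"ty":0.55,"tz":0,"wx":0,"wy":0,"wz":0,"claw":0},
  ],
)

```text
clock: 35.7
eef_pos: [526.8, 244.6, 182.4]
tool_rot: [3.139, -0.006, -3.099]
force: [0.3, 0.8, -0.7]
width: 85.6
gripper_force: 0.0
```

jog_arm(
  plan=[
    {"tx":0.06,"ty":0.15,"tz":0,"wx":0,"wy":0,"wz":-0.06,"claw":0},
    {"tx":0.12,"ty":0.3,"tz":0,"wx":0,"wy":0,"wz":-0.14,"claw":0},
    {"tx":0.18,"ty":0.45,"tz":0,"wx":0,"wy":0,"wz":-0.22,"claw":0},
    {"tx":0.217,"ty":0.572,"tz":0,"wx":0,"wy":0,"wz":-0.3,"claw":0},
    {"tx":0.217,"ty":0.572,"tz":0,"wx":0,"wy":0,"wz":-0.333,"claw":0},
    {"tx":0.217,"ty":0.572,"tz":0,"wx":0,"wy":0,"wz":-0.333,"claw":0},
    {"tx":0.217,"ty":0.572,"tz":0,"wx":0,"wy":0,"wz":-0.333,"claw":0},
    {"tx":0.217,"ty":0.572,"tz":0,"wx":0,"wy":0,"wz":-0.333,"claw":0},
    {"tx":0.217,"ty":0.572,"tz":0,"wx":0,"wy":0,"wz":-0.333,"claw":0},
  ],
)

```text
clock: 36.6
eef_pos: [461.9, 406.2, 184.2]
tool_rot: [-3.141, -0.001, -2.588]
force: [-0.5, 0.6, -0.2]
width: 85.3
gripper_force: 0.0
```

```bash
python3 st.py 460.4 407.3 15 3.697 h
```

```text
q [-0.6   0.64 -0.26  1.66  0.21  0.87  1.17] p [461.9 406.2 184.2] r [-3.141e+00 -1.000e-03 -2.588e+00] t 36.6 f [-0.5  0.6 -0.2] w 85.3
[0.0019 0.006  0.564 ] [-0.0005 -0.0003 -0.0014]
{'c': array([435.6, 392.2]), 'L': np.float64(88.6), 'W': np.float64(35.4), 'yaw': np.float64(0.564), 'horn': array([460.1, 407.7]), 'eye': array([409.4, 375.6]), 'hi': array([453.6, 403.3,  48.1]), 'z': np.float64(8.0), 'px': array([321., 144.])}
```

jog_arm(
  plan=[
    {"tx":0.002,"ty":0.006,"tz":0.17,"wx":0,"wy":0,"wz":0,"claw":0},
    {"tx":0.002,"ty":0.006,"tz":0.33,"wx":0,"wy":0,"wz":0,"claw":0},
    {"tx":0.002,"ty":0.006,"tz":0.46,"wx":0,"wy":0,"wz":0,"claw":0},
    {"tx":0.002,"ty":0.006,"tz":0.54,"wx":0,"wy":0,"wz":0,"claw":0},
    {"tx":0.002,"ty":0.006,"tz":0.563,"wx":0,"wy":0,"wz":0,"claw":0},
    {"tx":0.002,"ty":0.006,"tz":0.563,"wx":0,"wy":0,"wz":0,"claw":0},
    {"tx":0.002,"ty":0.006,"tz":0.563,"wx":0,"wy":0,"wz":0,"claw":0},
    {"tx":0.002,"ty":0.006,"tz":0.563,"wx":0,"wy":0,"wz":0,"claw":1},
    {"tx":0.002,"ty":0.006,"tz":0.563,"wx":0,"wy":0,"wz":0,"claw":1},
    {"tx":0.002,"ty":0.006,"tz":0.563,"wx":0,"wy":0,"wz":0,"claw":1},
    {"tx":0.002,"ty":0.006,"tz":0.563,"wx":0,"wy":0,"wz":0,"claw":1},
    {"tx":0.002,"ty":0.006,"tz":0.563,"wx":0,"wy":0,"wz":0,"claw":1},
  ],
)

```text
clock: 37.85
eef_pos: [459.9, 408.9, 16.1]
tool_rot: [3.142, 0.001, -2.586]
force: [0.6, -0.4, 0.7]
width: 17.2
gripper_force: 58.3
```

```bash
python3 st.py 592 154 100 3.1986
```

```text
q [-0.66  0.87 -0.19  1.76  0.29  0.54  1.1 ] p [459.9 408.9  16.1] r [ 3.142e+00  1.000e-03 -2.586e+00] t 37.85 f [ 0.6 -0.4  0.7] w 17.2
[ 0.0741 -0.9541 -0.2799] [1.000e-04 4.000e-04 3.175e-01]
```

jog_arm(
  plan=[
    {"tx":0,"ty":0,"tz":-0.14,"wx":0,"wy":0,"wz":0,"claw":1},
    {"tx":0,"ty":0,"tz":-0.28,"wx":0,"wy":0,"wz":0,"claw":1},
    {"tx":0.01,"ty":-0.15,"tz":-0.28,"wx":0,"wy":0,"wz":0.05,"claw":1},
    {"tx":0.02,"ty":-0.3,"tz":-0.28,"wx":0,"wy":0,"wz":0.1,"claw":1},
    {"tx":0.03,"ty":-0.45,"tz":-0.28,"wx":0,"wy":0,"wz":0.15,"claw":1},
    {"tx":0.05,"ty":-0.6,"tz":-0.28,"wx":0,"wy":0,"wz":0.2,"claw":1},
    {"tx":0.06,"ty":-0.75,"tz":-0.28,"wx":0,"wy":0,"wz":0.25,"claw":1},
    {"tx":0.074,"ty":-0.88,"tz":-0.28,"wx":0,"wy":0,"wz":0.3,"claw":1},
    {"tx":0.074,"ty":-0.954,"tz":-0.24,"wx":0,"wy":0,"wz":0.317,"claw":1},
    {"tx":0.074,"ty":-0.954,"tz":-0.2,"wx":0,"wy":0,"wz":0.317,"claw":1},
    {"tx":0.074,"ty":-0.954,"tz":-0.2,"wx":0,"wy":0,"wz":0.317,"claw":1},
    {"tx":0.074,"ty":-0.954,"tz":-0.2,"wx":0,"wy":0,"wz":0.317,"claw":1},
  ],
)

```text
clock: 39.05
eef_pos: [590.6, 156.0, 75.2]
tool_rot: [3.14, -0.002, -3.081]
force: [0.3, 0.5, -0.3]
width: 17.0
gripper_force: 58.5
```

jog_arm(
  plan=[
    {"tx":0,"ty":0,"tz":0,"wx":0,"wy":0,"wz":0,"claw":1},
    {"tx":0,"ty":0,"tz":0,"wx":0,"wy":0,"wz":0,"claw":1},
  ],
)

```text
clock: 39.25
eef_pos: [591.6, 155.5, 76.2]
tool_rot: [3.141, 0.001, -3.081]
force: [-0.5, -0.4, -0.3]
width: 17.1
gripper_force: 58.5
```

```bash
python3 st.py r; python3 tilt.py; python3 -c "
from h import *
p=shot('wrist'); print(holes(p,(120,)))"
```

```text
q [-0.22  0.77 -0.14  1.75  0.16  0.63  1.18] p [591.6 155.5  76.2] r [ 3.141e+00  1.000e-03 -3.081e+00] t 39.25 f [-0.5 -0.4 -0.3] w 17.1
rail [ 22.3 119.9] dyaw 0.0031
slope 0.004 plate top below TCP at x=0 8.2
pin tool [60.9 -0.  -8.6] rail [-38.6 119.4] 778
far edge 74.5
tcp rail [ 22.3 119.6] holes {}
plate mid y at tcp 1.37 at eye 0.13 slope -0.0207 W 34.9
{}
```

jog_arm(
  plan=[
    {"tx":-0.014,"ty":-0.001,"tz":0.05,"wx":0,"wy":0,"wz":0.015,"claw":1},
    {"tx":-0.028,"ty":-0.001,"tz":0.1,"wx":0,"wy":0,"wz":0.015,"claw":1},
    {"tx":-0.028,"ty":-0.001,"tz":0.125,"wx":0,"wy":0,"wz":0.015,"claw":1},
    {"tx":-0.028,"ty":-0.001,"tz":0.125,"wx":0,"wy":0,"wz":0.015,"claw":1},
    {"tx":-0.028,"ty":-0.001,"tz":0.125,"wx":0,"wy":0,"wz":0.015,"claw":1},
    {"tx":-0.028,"ty":-0.001,"tz":0.125,"wx":0,"wy":0,"wz":0.015,"claw":1},
  ],
)

```text
clock: 39.95
eef_pos: [600.4, 154.2, 38.3]
tool_rot: [3.141, 0.0, -3.107]
force: [0.3, 0.0, -1.1]
width: 17.1
gripper_force: 58.5
```

```bash
python3 tilt.py
```

```text
slope 0.001 plate top below TCP at x=0 8.6
pin tool [61.  -0.3 -8.4] rail [-30.  119.2] 778
far edge 74.6
tcp rail [ 31.1 118.1] holes {}
plate mid y at tcp 0.94 at eye -0.08 slope -0.017 W 34.9
```

jog_arm(
  plan=[
    {"tx":-0.003,"ty":0.0035,"tz":0.007,"wx":0,"wy":0,"wz":0.001,"claw":1},
    {"tx":-0.006,"ty":0.0035,"tz":0.014,"wx":0,"wy":0,"wz":0.001,"claw":1},
    {"tx":-0.009,"ty":0.0035,"tz":0.014,"wx":0,"wy":0,"wz":0.001,"claw":1},
    {"tx":-0.012,"ty":0.0035,"tz":0.014,"wx":0,"wy":0,"wz":0.001,"claw":1},
    {"tx":-0.012,"ty":0.0035,"tz":0.014,"wx":0,"wy":0,"wz":0.001,"claw":1},
  ],
)

```text
clock: 40.5
eef_pos: [603.7, 155.3, 34.1]
tool_rot: [3.142, -0.0, -3.109]
force: [-1.7, 0.3, 2.6]
width: 17.0
gripper_force: 58.8
```

```bash
python3 tilt.py
```

```text
slope -0.002 plate top below TCP at x=0 8.4
pin tool [61.  -0.3 -8.5] rail [-26.6 120.2] 782
far edge 74.6
tcp rail [ 34.3 119.1] holes {}
plate mid y at tcp 1.05 at eye -0.1 slope -0.0192 W 34.8
```

Half a millimetre is left to contact, so I'll nudge it in, release and lift.

jog_arm(
  plan=[
    {"tx":-0.003,"ty":0,"tz":-0.001,"wx":0,"wy":0,"wz":0,"claw":1},
    {"tx":-0.004,"ty":0,"tz":-0.001,"wx":0,"wy":0,"wz":0,"claw":1},
    {"tx":-0.004,"ty":0,"tz":-0.001,"wx":0,"wy":0,"wz":0,"claw":1},
  ],
)

```text
clock: 40.85
eef_pos: [604.3, 155.3, 34.1]
tool_rot: [-3.141, -0.001, -3.109]
force: [-3.1, -0.1, 2.8]
width: 17.1
gripper_force: 58.9
```

jog_arm(
  plan=[
    {"tx":0.002,"ty":0,"tz":0,"wx":0,"wy":0,"wz":0,"claw":0.6},
    {"tx":0.003,"ty":0,"tz":-0.001,"wx":0,"wy":0,"wz":0,"claw":0.6},
    {"tx":0.003,"ty":0,"tz":-0.001,"wx":0,"wy":0,"wz":0,"claw":0.6},
    {"tx":0.004,"ty":0,"tz":-0.15,"wx":0,"wy":0,"wz":0,"claw":0.6},
    {"tx":0.004,"ty":0,"tz":-0.3,"wx":0,"wy":0,"wz":0,"claw":0.6},
    {"tx":0.004,"ty":0,"tz":-0.5,"wx":0,"wy":0,"wz":0,"claw":0.3},
    {"tx":0.1,"ty":-0.2,"tz":-0.8,"wx":0,"wy":0,"wz":0,"claw":0},
    {"tx":0.1,"ty":-0.4,"tz":-0.8,"wx":0,"wy":0,"wz":0,"claw":0},
    {"tx":0.1,"ty":-0.4,"tz":-0.8,"wx":0,"wy":0,"wz":0,"claw":0},
    {"tx":0.1,"ty":-0.4,"tz":-0.8,"wx":0,"wy":0,"wz":0,"claw":0},
    {"tx":0.1,"ty":-0.4,"tz":-0.8,"wx":0,"wy":0,"wz":0,"claw":0},
  ],
)

```text
clock: 41.95
eef_pos: [579.8, 31.5, 275.7]
tool_rot: [-3.14, 0.003, -3.114]
force: [-0.2, -0.5, -0.4]
width: 85.5
gripper_force: 0.0
```

```bash
python3 st.py 420 -340 250 1.7; python3 - <<'E'
from h import *
p=shot('wrist'); placed(p); save(p,"w7")
t=shot("top"); X=cloud(t)
for r in ctrl.trace(t,"mallet_head"):
    m=r["pixels"]&(t["depth"]>0); print(round(r["score"],2),np.round(r["extent"]),rect(X[m]),t["img"][m].mean(0).round())
E
```

```text
q [ 0.01  0.48 -0.17  1.66  0.1   1.    1.4 ] p [579.8  31.5 275.7] r [-3.140e+00  3.000e-03 -3.114e+00] t 41.95 f [-0.2 -0.5 -0.4] w 85.5
[ 0.5672 -1.2231  0.0852] [0.001  0.0023 0.9354]
holes {}
-120 plate (array([   4.5, -119.6]), 88.8, 35.2, -0.0117) pin [ -26.  -119.8   42.6] 100 pinlow 42.5
-40 plate (array([  4.6, -39.2]), 88.5, 35.7, -0.0103) pin [-25.7 -39.7  42.5] 98 pinlow 42.6
40 plate (array([ 4.4, 40.1]), 88.3, 35.8, -0.0084) pin [-25.8  39.7  42.5] 101 pinlow 42.9
120 plate (array([  4.7, 119.3]), 88.6, 36.2, -0.0018) pin [-25.9 119.   42.5] 101 pinlow 42.4
fence (array([69. ,  0.9]), 298.9, 42.2, 1.5554)
0.84 [494. 240.  66.  19.] (array([ 480. , -625.5]), 219.1, 58.3, -1.5517) [130.  34.  35.]
```

View pics/w7.png

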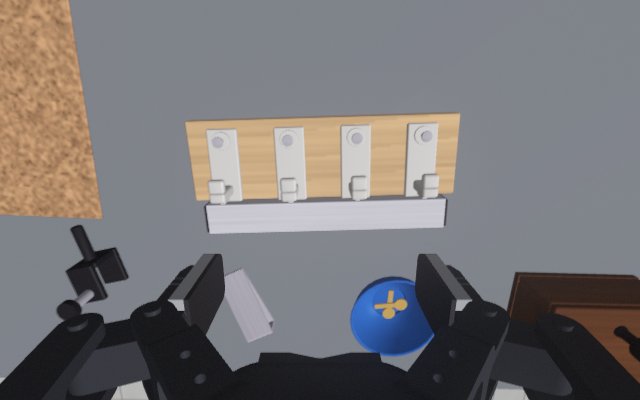

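All four hooks sit square against the fence, pins up, all holes covered. The bar is flush at (327,215). Now I'll get the mallet.

jog_arm(
  plan=[
    {"tx":0.06,"ty":-0.15,"tz":0,"wx":0,"wy":0,"wz":0,"claw":0},
    {"tx":0.12,"ty":-0.3,"tz":0,"wx":0,"wy":0,"wz":0,"claw":0},
    {"tx":0.18,"ty":-0.45,"tz":0,"wx":0,"wy":0,"wz":0,"claw":0},
    {"tx":0.24,"ty":-0.6,"tz":0,"wx":0,"wy":0,"wz":0,"claw":0},
    {"tx":0.25,"ty":-0.75,"tz":0,"wx":0,"wy":0,"wz":0,"claw":0},
    {"tx":0.25,"ty":-0.75,"tz":0,"wx":0,"wy":0,"wz":0,"claw":0},
  ],
)

```text
clock: 42.7
eef_pos: [510.0, -199.1, 272.9]
tool_rot: [-3.138, -0.002, -3.117]
force: [0.2, -0.1, -0.2]
width: 85.4
gripper_force: 0.0
```

jog_arm(
  plan=[
    {"tx":0.06,"ty":-0.15,"tz":0.05,"wx":0,"wy":0,"wz":0,"claw":0},
    {"tx":0.12,"ty":-0.3,"tz":0.1,"wx":0,"wy":0,"wz":0,"claw":0},
    {"tx":0.18,"ty":-0.45,"tz":0.1,"wx":0,"wy":0,"wz":0,"claw":0},
    {"tx":0.24,"ty":-0.6,"tz":0.1,"wx":0,"wy":0,"wz":0,"claw":0},
    {"tx":0.25,"ty":-0.74,"tz":0.1,"wx":0,"wy":0,"wz":0,"claw":0},
    {"tx":0.25,"ty":-0.74,"tz":0.1,"wx":0,"wy":0,"wz":0,"claw":0},
    {"tx":0.25,"ty":-0.74,"tz":0.1,"wx":0,"wy":0,"wz":0,"claw":0},
    {"tx":0.25,"ty":-0.74,"tz":0.1,"wx":0,"wy":0,"wz":0,"claw":0},
    {"tx":0.25,"ty":-0.74,"tz":0.1,"wx":0,"wy":0,"wz":0,"claw":0},
  ],
)

```text
clock: 43.6
eef_pos: [445.0, -414.8, 243.8]
tool_rot: [3.14, -0.0, -3.105]
force: [-0.2, 0.3, -0.3]
width: 85.3
gripper_force: 0.0
```

```bash
cat > mal.py <<'E'
from h import *
p=shot("wrist"); X=cloud(p); i=p["img"].astype(int)
for r in ctrl.trace(p,"mallet_head"):
    m=r["pixels"]&(p["depth"]>0)
    if m.sum()<100: continue
    P=X[m]; red=p["img"][m].mean(0)
    zt=np.percentile(P[:,2],90); dark=m&(i.max(-1)<60)&(X[...,2]>40); hd=m&(i[...,0]>i[...,2]+25)&(X[...,2]>25)
    print(round(r["score"],2),np.round(r["extent"]),red.round(),P[:,2].max().round(1))
    if dark.sum()>50 and hd.sum()>50:
        c=cv2.minEnclosingCircle(X[dark][:,:2].astype(np.float32)); h=rect(X[hd]); a=np.arctan2(*(np.array(c[0])-h[0])[::-1])
        print("head",np.round(c[0],1),round(c[1],1),np.median(X[dark][:,2]).round(1),"handle",h,"z",np.percentile(X[hd][:,2],80).round(1),"yaw",a.round(3)); 
        v=np.array([np.cos(a),np.sin(a)]); print("grip52",(c[0]-52*v).round(1),"grip68",(c[0]-68*v).round(1))
save(p,"w8")
E
python3 st.py; python3 mal.py
```

```text
q [ 0.78  0.56 -0.11  1.62  0.07  0.97  2.25] p [ 445.  -414.8  243.8] r [ 3.14  -0.    -3.105] t 43.6 f [-0.2  0.3 -0.3] w 85.3
0.94 [292. 151.  52. 183.] [124.  92.  69.] 54.9
head [ 496.6 -441.5] 25.7 51.8 handle (array([ 426.6, -442. ]), 195.5, 41.3, 0.0974) z 39.9 yaw 0.007
grip52 [ 444.6 -441.9] grip68 [ 428.6 -442. ]
0.8 [135. 195. 190.  55.] [177.  45.  44.] 52.3
```

View pics/w8.png

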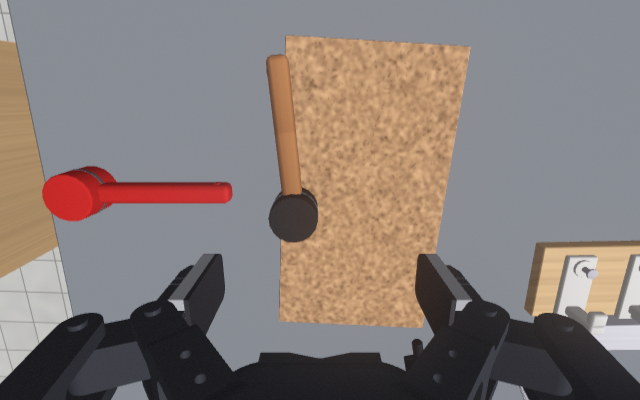

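```bash
cat > mal2.py <<'E'
from h import *
p=shot("wrist"); X=cloud(p); i=p["img"].astype(int)
r=[r for r in ctrl.trace(p,"mallet_head") if p["img"][r["pixels"]].mean(0)[0]<150][0]
m=r["pixels"]&(p["depth"]>0); head=m&(i.max(-1)<75)&(X[...,2]>46); c=np.array(cv2.minEnclosingCircle(X[head][:,:2].astype(np.float32))[0])
hd=m&(X[...,2]>28)&(X[...,2]<50)&(np.hypot(*(np.moveaxis(X[...,:2],-1,0)-c[:,None,None]))>40)
vx,vy,x0,y0=cv2.fitLine(X[hd][:,:2].astype(np.float32),cv2.DIST_HUBER,0,.01,.01).ravel(); v=np.array([vx,vy])
if v@(c-[x0,y0])<0: v=-v
d=(X[hd][:,:2]-c)@v; n=(X[hd][:,:2]-c)@[-v[1],v[0]]; dc=((c-[x0,y0])@[-v[1],v[0]])
print("head",c.round(1),"zt",np.median(X[head][:,2]).round(1),"yaw",np.arctan2(v[1],v[0]).round(3),"ext",np.percentile(d,[1,99]).round(),"width",np.percentile(n,[2,98]).round(1),"axis off",dc.round(1),"z",np.percentile(X[hd][:,2],[50,90]).round(1))
g=np.array([x0,y0])+v*((c-[x0,y0])@v-52); print("grip52",g.round(1))
E
python3 mal2.py
```

```text
head [ 497.4 -441.2] zt 52.7 yaw 0.121 ext [-166.  -41.] width [-10.3  10.7] axis off -0.7 z [39.1 40.4]
grip52 [ 445.7 -446.7]
```

The view shows the black mallet knocked to the mat's far edge, head at (293,215) and handle up to (278,60). The red look-alike is at (75,195). The new pose is measured.

jog_arm(
  plan=[
    {"tx":0.002,"ty":-0.106,"tz":0.1,"wx":0,"wy":0,"wz":-0.054,"claw":0.4},
    {"tx":0.002,"ty":-0.106,"tz":0.25,"wx":0,"wy":0,"wz":-0.054,"claw":0.4},
    {"tx":0.002,"ty":-0.106,"tz":0.4,"wx":0,"wy":0,"wz":-0.054,"claw":0.4},
    {"tx":0.002,"ty":-0.106,"tz":0.5,"wx":0,"wy":0,"wz":-0.054,"claw":0.4},
    {"tx":0.002,"ty":-0.106,"tz":0.5,"wx":0,"wy":0,"wz":-0.054,"claw":0.4},
    {"tx":0.002,"ty":-0.106,"tz":0.5,"wx":0,"wy":0,"wz":-0.054,"claw":0.4},
  ],
)

```text
clock: 44.4
eef_pos: [444.5, -449.1, 94.7]
tool_rot: [-3.142, 0.0, -3.024]
force: [0.1, -0.7, 1.1]
width: 51.2
gripper_force: 0.0
```

```bash
python3 st.py 445.7 -446.7 10 3.2626; python3 mal2.py
```

```text
q [ 0.81  0.77 -0.11  1.68  0.12  0.7   2.33] p [ 444.5 -449.1   94.7] r [-3.142  0.    -3.024] t 44.4 f [ 0.1 -0.7  1.1] w 51.2
[-0.0049  0.0076  0.2823] [-0.      0.0001 -0.002 ]
head [ 497.2 -441.4] zt 52.6 yaw 0.119 ext [-166.  -41.] width [-10.6  10. ] axis off 0.3 z [39.1 40.2]
grip52 [ 445.6 -447.8]
```

jog_arm(
  plan=[
    {"tx":-0.004,"ty":0.006,"tz":0.13,"wx":0,"wy":0,"wz":-0.001,"claw":0.4},
    {"tx":-0.004,"ty":0.006,"tz":0.22,"wx":0,"wy":0,"wz":-0.001,"claw":0.4},
    {"tx":-0.004,"ty":0.006,"tz":0.27,"wx":0,"wy":0,"wz":-0.001,"claw":0.4},
    {"tx":-0.004,"ty":0.006,"tz":0.284,"wx":0,"wy":0,"wz":-0.001,"claw":0.4},
    {"tx":-0.004,"ty":0.006,"tz":0.284,"wx":0,"wy":0,"wz":-0.001,"claw":0.4},
    {"tx":-0.004,"ty":0.006,"tz":0.284,"wx":0,"wy":0,"wz":-0.001,"claw":1},
    {"tx":-0.004,"ty":0.006,"tz":0.284,"wx":0,"wy":0,"wz":-0.001,"claw":1},
    {"tx":-0.004,"ty":0.006,"tz":0.284,"wx":0,"wy":0,"wz":-0.001,"claw":1},
    {"tx":-0.004,"ty":0.006,"tz":0.284,"wx":0,"wy":0,"wz":-0.001,"claw":1},
  ],
)

```text
clock: 45.4
eef_pos: [445.9, -448.1, 10.5]
tool_rot: [-3.14, 0.002, -3.023]
force: [-0.9, 0.7, 6.7]
width: 21.0
gripper_force: 59.8
```

jog_arm(
  plan=[
    {"tx":0,"ty":0,"tz":-0.1,"wx":0,"wy":0,"wz":0,"claw":1},
    {"tx":0,"ty":0,"tz":-0.25,"wx":0,"wy":0,"wz":0,"claw":1},
    {"tx":0,"ty":0,"tz":-0.4,"wx":0,"wy":0,"wz":0,"claw":1},
    {"tx":0,"ty":0,"tz":-0.4,"wx":0,"wy":0,"wz":0,"claw":1},
    {"tx":0,"ty":0,"tz":-0.4,"wx":0,"wy":0,"wz":0,"claw":1},
  ],
)

```text
clock: 45.9
eef_pos: [444.9, -447.2, 129.7]
tool_rot: [-3.141, 0.0, -3.023]
force: [-0.5, 0.3, -4.9]
width: 21.2
gripper_force: 60.2
```

```bash
python3 st.py 500 -200 130 3.1986;  python3 - <<'E'
from h import *
p=shot("wrist"); save(p,"w9"); t=shot("side"); save(t,"s9",(300,120,500,260),3)
X=cloud(p); T,r=pose(); L=r.inv().apply((X-T).reshape(-1,3)).reshape(X.shape); i=p["img"].astype(int)
m=(i[...,0]>i[...,2]+25)&(abs(L[...,1])<20)&(L[...,2]<40)&(p["depth"]>0)&(L[...,2]>-60)
for x in range(10,130,12):
    k=m&(abs(L[...,0]-x)<4)
    if k.sum()>5: print(x,np.median(L[k][:,1:],0).round(1),k.sum())
E
```

```text
q [ 0.82  0.72 -0.12  1.67  0.12  0.76  2.33] p [ 444.9 -447.2  129.7] r [-3.141  0.    -3.023] t 45.9 f [-0.5  0.3 -4.9] w 21.2
[-0.2803  0.7963 -0.0015] [-0.0005  0.0002  0.0395]
10 [ -0.2 -30.9] 998
22 [ -0.2 -30.9] 1076
34 [ -0.2 -30.9] 1172
46 [ -0.2 -30.8] 1276
58 [ -0.2 -30.9] 1398
70 [  0.1 -30.8] 1542
82 [  0.1 -30.8] 1679
94 [  0.1 -30.7] 1880
106 [-10.4 -25.8] 7
```

View pics/w9.png

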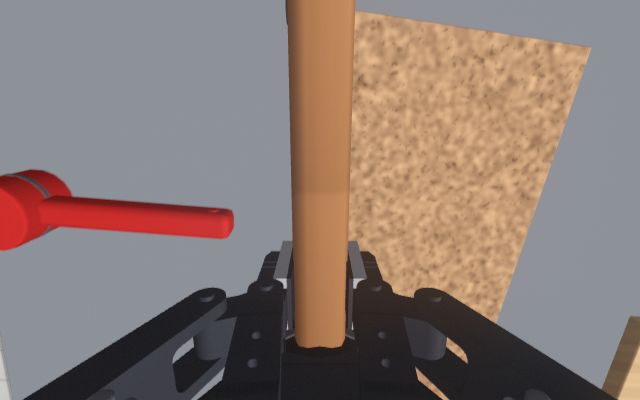

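The mallet is held level and straight, handle running along column 322. I'll carry it to pin 1.

jog_arm(
  plan=[
    {"tx":-0.04,"ty":0.13,"tz":0,"wx":0,"wy":0,"wz":0,"claw":1},
    {"tx":-0.08,"ty":0.27,"tz":0,"wx":0,"wy":0,"wz":0,"claw":1},
    {"tx":-0.12,"ty":0.41,"tz":0,"wx":0,"wy":0,"wz":0,"claw":1},
    {"tx":-0.17,"ty":0.56,"tz":0,"wx":0,"wy":0,"wz":0,"claw":1},
    {"tx":-0.21,"ty":0.7,"tz":0,"wx":0,"wy":0,"wz":0.01,"claw":1},
    {"tx":-0.25,"ty":0.84,"tz":0,"wx":0,"wy":0,"wz":0.02,"claw":1},
    {"tx":-0.29,"ty":0.98,"tz":0,"wx":0,"wy":0,"wz":0.03,"claw":1},
    {"tx":-0.34,"ty":1,"tz":0,"wx":0,"wy":0,"wz":0.04,"claw":1},
    {"tx":-0.34,"ty":1,"tz":0,"wx":0,"wy":0,"wz":0.04,"claw":1},
    {"tx":-0.34,"ty":1,"tz":0,"wx":0,"wy":0,"wz":0.04,"claw":1},
    {"tx":-0.34,"ty":1,"tz":0,"wx":0,"wy":0,"wz":0.04,"claw":1},
  ],
)

```text
clock: 47.1
eef_pos: [509.0, -138.7, 128.0]
tool_rot: [-3.141, -0.003, -3.088]
force: [-0.1, -0.4, -2.5]
width: 21.1
gripper_force: 60.4
```

```bash
python3 -c "
from h import *
for y in(-119.8,-39.7,39.8,119.3): print(y,rw(-77.7,y).round(1))"; python3 st.py 505.4 -89.5 75 3.1986
```

```text
-119.8 [505.5 -89.5]
-39.7 [500.9  -9.6]
39.8 [496.4  69.8]
119.3 [491.8 149.2]
q [ 0.25  0.6  -0.06  1.95  0.06  0.59  1.78] p [ 509.  -138.7  128. ] r [-3.141e+00 -3.000e-03 -3.088e+00] t 47.1 f [-0.1 -0.4 -2.5] w 21.1
[0.0024 0.1644 0.1768] [-0.0002 -0.002  -0.0019]
```

jog_arm(
  plan=[
    {"tx":0.002,"ty":0.1,"tz":0,"wx":0,"wy":0,"wz":-0.002,"claw":1},
    {"tx":0.002,"ty":0.164,"tz":0.05,"wx":0,"wy":0,"wz":-0.002,"claw":1},
    {"tx":0.002,"ty":0.164,"tz":0.12,"wx":0,"wy":0,"wz":-0.002,"claw":1},
    {"tx":0.002,"ty":0.164,"tz":0.177,"wx":0,"wy":0,"wz":-0.002,"claw":1},
    {"tx":0.002,"ty":0.164,"tz":0.177,"wx":0,"wy":0,"wz":-0.002,"claw":1},
    {"tx":0.002,"ty":0.164,"tz":0.177,"wx":0,"wy":0,"wz":-0.002,"claw":1},
    {"tx":0.002,"ty":0.164,"tz":0.177,"wx":0,"wy":0,"wz":-0.002,"claw":1},
  ],
)

```text
clock: 47.8
eef_pos: [507.7, -89.0, 76.6]
tool_rot: [-3.141, 0.001, -3.084]
force: [1.2, -0.1, -4.1]
width: 21.0
gripper_force: 60.3
```

```bash
python3 st.py r; python3 - <<'E'
from h import *
t=shot("top"); u,v=proj(t,np.r_[rw(-26,-120),43]).astype(int); print(u,v); save(t,"t10",(u-60,v-60,u+140,v+60),3)
E
```

```text
q [ 0.15  0.68 -0.04  2.02  0.06  0.44  1.69] p [507.7 -89.   76.6] r [-3.141e+00  1.000e-03 -3.084e+00] t 47.8 f [ 1.2 -0.1 -4.1] w 21.0
rail [ -75.4 -119.4] dyaw 0.0009
323 218
```

View pics/t10.png

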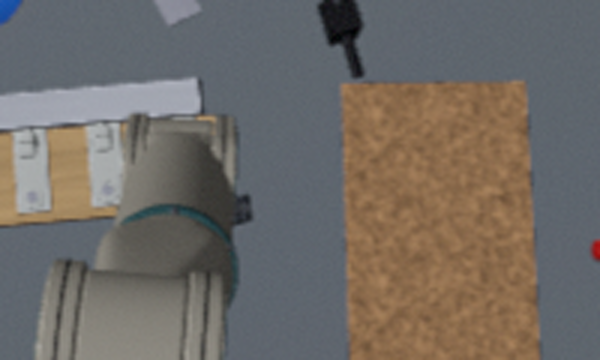

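jog_arm(
  plan=[
    {"tx":0.008,"ty":-0.001,"tz":0.04,"wx":0,"wy":0,"wz":0,"claw":1},
    {"tx":0.008,"ty":-0.001,"tz":0.07,"wx":0,"wy":0,"wz":0,"claw":1},
    {"tx":0.008,"ty":-0.001,"tz":0.09,"wx":0,"wy":0,"wz":0,"claw":1},
    {"tx":0.008,"ty":-0.001,"tz":0.1,"wx":0,"wy":0,"wz":0,"claw":1},
    {"tx":0.008,"ty":-0.001,"tz":0.11,"wx":0,"wy":0,"wz":0,"claw":1},
    {"tx":0.008,"ty":-0.001,"tz":0.12,"wx":0,"wy":0,"wz":0,"claw":1},
    {"tx":0.008,"ty":-0.001,"tz":0.12,"wx":0,"wy":0,"wz":0,"claw":1},
  ],
)

```text
clock: 48.55
eef_pos: [504.9, -88.7, 40.4]
tool_rot: [-3.141, 0.0, -3.082]
force: [-2.5, -0.7, 3.3]
width: 21.3
gripper_force: 61.6
```

```bash
cat > hd.py <<'E'
from h import *
p=shot("wrist")
X=cloud(p); T,r=pose(); L=r.inv().apply((X-T).reshape(-1,3)).reshape(X.shape); i=p["img"].astype(int)
m=(i[...,0]>i[...,2]+25)&(abs(L[...,1])<12)&(L[...,2]<10)&(p["depth"]>0)&(L[...,2]>-60)
k=[(x,*np.median(L[m&(abs(L[...,0]-x)<4)][:,1:],0)) for x in range(16,96,12) if (m&(abs(L[...,0]-x)<4)).sum()>9]
k=np.array(k); a=np.polyfit(k[:,0],k[:,2],1); b=np.polyfit(k[:,0],k[:,1],1)
print("handle slope z",a[0].round(4),"z0",a[1].round(1),"slope y",b[0].round(4),"=> face at head z",(T[2]-(np.polyval(a,-52)+12+25)).round(1),"T",T.round(1),wr(T))
E
python3 hd.py
```

```text
handle slope z 0.0026 z0 -28.5 slope y -0.0006 => face at head z 32.1 T [504.9 -88.7  40.5] [ -78.2 -118.9]
```

jog_arm(
  plan=[
    {"tx":0,"ty":0,"tz":0.006,"wx":0,"wy":0,"wz":0,"claw":1},
    {"tx":0,"ty":0,"tz":0.012,"wx":0,"wy":0,"wz":0,"claw":1},
    {"tx":0,"ty":0,"tz":0.018,"wx":0,"wy":0,"wz":0,"claw":1},
    {"tx":0,"ty":0,"tz":0.018,"wx":0,"wy":0,"wz":0,"claw":1},
  ],
)

```text
clock: 49.0
eef_pos: [503.7, -88.8, 35.5]
tool_rot: [-3.141, -0.002, -3.083]
force: [-6.1, -0.3, 13.0]
width: 21.2
gripper_force: 63.5
```

```bash
python3 hd.py
```

```text
handle slope z 0.0551 z0 -28.8 slope y 0.0015 => face at head z 30.2 T [503.8 -88.9  35.5] [ -79.4 -119. ]
```

jog_arm(
  plan=[
    {"tx":0,"ty":0,"tz":-0.03,"wx":0,"wy":0,"wz":0,"claw":1},
    {"tx":0,"ty":0,"tz":-0.12,"wx":0,"wy":0,"wz":0,"claw":1},
    {"tx":0,"ty":0,"tz":-0.2,"wx":0,"wy":0,"wz":0,"claw":1},
    {"tx":0,"ty":0.13,"tz":-0.2,"wx":0,"wy":0,"wz":0,"claw":1},
    {"tx":0,"ty":0.265,"tz":-0.2,"wx":0,"wy":0,"wz":0,"claw":1},
    {"tx":0,"ty":0.265,"tz":-0.2,"wx":0,"wy":0,"wz":0,"claw":1},
    {"tx":0,"ty":0.265,"tz":-0.2,"wx":0,"wy":0,"wz":0,"claw":1},
    {"tx":0,"ty":0.265,"tz":-0.2,"wx":0,"wy":0,"wz":0,"claw":1},
  ],
)

```text
clock: 49.85
eef_pos: [500.4, -10.0, 94.5]
tool_rot: [-3.141, 0.0, -3.083]
force: [-0.8, -0.3, -4.3]
width: 21.0
gripper_force: 61.0
```

```bash
python3 hd.py; python3 st.py r; python3 - <<'E'
from h import *
p=shot("wrist"); save(p,"w11"); placed(p)
E
```

```text
handle slope z 0.0455 z0 -28.8 slope y 0.003 => face at head z 88.6 T [500.4 -10.4  94.5] [-78.3 -40.5]
q [-0.02  0.63 -0.02  2.05  0.03  0.46  1.56] p [500.4 -10.4  94.5] r [-3.141  0.    -3.084] t 49.9 f [-0.5 -0.5 -3. ] w 21.1
rail [-78.3 -40.5] dyaw 0.0007
holes {}
-120 plate (array([ -25.9, -119.7]), 35.9, 29.6, 1.5524) pin None 0 pinlow 30.8
40 plate (array([-25.6,  39.7]), 35.9, 30.2, 1.5702) pin [-30.3  41.   42.4] 73 pinlow 30.1
120 plate (array([ -0.9, 119.3]), 79.5, 37.3, 0.0062) pin [-26.5 119.   42.4] 257 pinlow 42.3
```

View pics/w11.png

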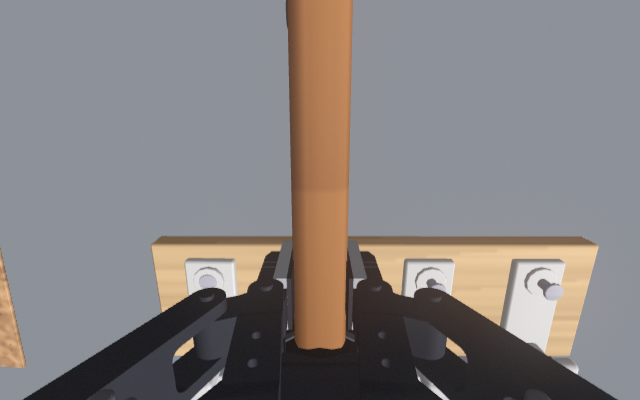

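jog_arm(
  plan=[
    {"tx":0,"ty":0.002,"tz":0.08,"wx":0,"wy":0,"wz":0,"claw":1},
    {"tx":0,"ty":0.002,"tz":0.13,"wx":0,"wy":0,"wz":0,"claw":1},
    {"tx":0,"ty":0.002,"tz":0.15,"wx":0,"wy":0,"wz":0,"claw":1},
    {"tx":0,"ty":0.002,"tz":0.165,"wx":0,"wy":0,"wz":0,"claw":1},
    {"tx":0,"ty":0.002,"tz":0.18,"wx":0,"wy":0,"wz":0,"claw":1},
    {"tx":0,"ty":0.002,"tz":0.193,"wx":0,"wy":0,"wz":0,"claw":1},
    {"tx":0,"ty":0.002,"tz":0.197,"wx":0,"wy":0,"wz":0,"claw":1},
    {"tx":0,"ty":0.002,"tz":0.197,"wx":0,"wy":0,"wz":0,"claw":1},
  ],
)

```text
clock: 50.75
eef_pos: [499.4, -9.6, 36.3]
tool_rot: [-3.141, -0.001, -3.084]
force: [-4.0, -0.9, 4.6]
width: 21.4
gripper_force: 62.2
```

```bash
python3 hd.py
```

```text
handle slope z 0.0491 z0 -28.8 slope y -0.0006 => face at head z 30.6 T [499.4  -9.6  36.2] [-79.2 -39.7]
```

jog_arm(
  plan=[
    {"tx":0,"ty":0,"tz":0.006,"wx":0,"wy":0,"wz":0,"claw":1},
    {"tx":0,"ty":0,"tz":0.009,"wx":0,"wy":0,"wz":0,"claw":1},
    {"tx":0,"ty":0,"tz":0.009,"wx":0,"wy":0,"wz":0,"claw":1},
  ],
)

```text
clock: 51.1
eef_pos: [498.7, -9.7, 34.0]
tool_rot: [-3.141, -0.002, -3.084]
force: [-7.5, -1.6, 12.7]
width: 21.1
gripper_force: 63.8
```

```bash
python3 hd.py
```

```text
handle slope z 0.0821 z0 -29.0 slope y -0.0005 => face at head z 30.2 T [498.7  -9.6  34. ] [-79.8 -39.6]
```

jog_arm(
  plan=[
    {"tx":0,"ty":0,"tz":-0.03,"wx":0,"wy":0,"wz":0,"claw":1},
    {"tx":0,"ty":0,"tz":-0.12,"wx":0,"wy":0,"wz":0,"claw":1},
    {"tx":-0.003,"ty":0,"tz":-0.2,"wx":0,"wy":0.03,"wz":0,"claw":1},
    {"tx":-0.003,"ty":0.13,"tz":-0.2,"wx":0,"wy":0.052,"wz":0,"claw":1},
    {"tx":-0.003,"ty":0.265,"tz":-0.2,"wx":0,"wy":0.052,"wz":0,"claw":1},
    {"tx":-0.003,"ty":0.265,"tz":-0.2,"wx":0,"wy":0.052,"wz":0,"claw":1},
    {"tx":-0.003,"ty":0.265,"tz":-0.2,"wx":0,"wy":0.052,"wz":0,"claw":1},
    {"tx":-0.003,"ty":0.265,"tz":-0.2,"wx":0,"wy":0.052,"wz":0,"claw":1},
  ],
)

```text
clock: 51.95
eef_pos: [496.8, 69.9, 92.9]
tool_rot: [-3.141, -0.081, -3.083]
force: [-0.8, -1.2, -3.7]
width: 20.8
gripper_force: 61.3
```

```bash
cat > hd2.py <<'E'
from h import *
p=shot("wrist")
X=cloud(p); T,r=pose(); L=r.inv().apply((X-T).reshape(-1,3)).reshape(X.shape); i=p["img"].astype(int)
m=(i[...,0]>i[...,2]+25)&(abs(L[...,1])<12)&(L[...,2]<10)&(p["depth"]>0)&(L[...,2]>-60)
P=X[m&(L[...,0]>12)&(L[...,0]<100)]; c=P.mean(0); q=np.array([(x,*np.median(P[abs((P-T)@[-np.cos(A0),-np.sin(A0),0]-x)<4],0)) for x in range(16,90,12)])
a=np.polyfit(q[:,0],q[:,3],1); print("world handle rise toward end",a[0].round(4),"face z",(np.polyval(a,-52)-37).round(1),"T",T.round(1),"rail",wr(T))
placed(p)
E
python3 hd2.py
```

```text
world handle rise toward end 0.0087 face z 84.3 T [496.7  69.5  92.8] rail [-77.4  39.4]
holes {-40: array([-20. , -40.3]), 120: array([-20.4, 120.5])}
-120 plate (array([  -3.4, -120.2]), 74.5, 37.6, -0.0258) pin None 0 pinlow 30.7
-40 plate (array([  4.3, -39.4]), 89.4, 36.1, -0.0012) pin None 0 pinlow 30.5
120 plate (array([ -9.1, 119.1]), 62.4, 35.8, -0.0031) pin None 0 pinlow 29.3
```

jog_arm(
  plan=[
    {"tx":-0.006,"ty":0.001,"tz":0.08,"wx":0,"wy":0,"wz":0,"claw":1},
    {"tx":-0.01,"ty":0.001,"tz":0.12,"wx":0,"wy":0,"wz":0,"claw":1},
    {"tx":-0.011,"ty":0.001,"tz":0.14,"wx":0,"wy":0,"wz":0,"claw":1},
    {"tx":-0.012,"ty":0.001,"tz":0.155,"wx":0,"wy":0,"wz":0,"claw":1},
    {"tx":-0.013,"ty":0.001,"tz":0.17,"wx":0,"wy":0,"wz":0,"claw":1},
    {"tx":-0.014,"ty":0.001,"tz":0.18,"wx":0,"wy":0,"wz":0,"claw":1},
    {"tx":-0.014,"ty":0.001,"tz":0.182,"wx":0,"wy":0,"wz":0,"claw":1},
    {"tx":-0.014,"ty":0.001,"tz":0.182,"wx":0,"wy":0,"wz":0,"claw":1},
  ],
)

```text
clock: 52.8
eef_pos: [495.4, 70.0, 38.7]
tool_rot: [-3.141, -0.083, -3.084]
force: [-2.7, -2.2, 4.1]
width: 21.2
gripper_force: 62.6
```

```bash
python3 hd2.py
```

```text
world handle rise toward end 0.0059 face z 30.3 T [495.4  70.   38.7] rail [-78.7  40. ]
holes {-40: array([-25.9, -40.2]), 120: array([-26.5, 120.2])}
-120 plate (array([ -13.1, -119.5]), 55.4, 37.4, -0.0096) pin None 0 pinlow 30.7
-40 plate (array([-16.6, -35.9]), 59.5, 22.4, 0.4546) pin None 0 pinlow 30.3
120 plate (array([-16.3, 116.4]), 58.7, 21.9, -0.3938) pin [-26.5 114.   42.3] 21 pinlow 30.0
```

jog_arm(
  plan=[
    {"tx":-0.001,"ty":0,"tz":0.006,"wx":0,"wy":0,"wz":0,"claw":1},
    {"tx":-0.001,"ty":0,"tz":0.009,"wx":0,"wy":0,"wz":0,"claw":1},
    {"tx":-0.001,"ty":0,"tz":0.009,"wx":0,"wy":0,"wz":0,"claw":1},
  ],
)

```text
clock: 53.15
eef_pos: [494.6, 70.0, 36.6]
tool_rot: [-3.14, -0.084, -3.084]
force: [-7.2, -1.9, 13.9]
width: 21.3
gripper_force: 64.2
```

jog_arm(
  plan=[
    {"tx":0,"ty":0,"tz":-0.03,"wx":0,"wy":0,"wz":0,"claw":1},
    {"tx":0.01,"ty":0,"tz":-0.12,"wx":0,"wy":0,"wz":0,"claw":1},
    {"tx":0.012,"ty":0,"tz":-0.2,"wx":0,"wy":0.02,"wz":0,"claw":1},
    {"tx":0.012,"ty":0.13,"tz":-0.2,"wx":0,"wy":0.02,"wz":0,"claw":1},
    {"tx":0.012,"ty":0.263,"tz":-0.2,"wx":0,"wy":0.02,"wz":0,"claw":1},
    {"tx":0.012,"ty":0.263,"tz":-0.2,"wx":0,"wy":0.02,"wz":0,"claw":1},
    {"tx":0.012,"ty":0.263,"tz":-0.2,"wx":0,"wy":0.02,"wz":0,"claw":1},
    {"tx":0.012,"ty":0.263,"tz":-0.2,"wx":0,"wy":0.02,"wz":0,"claw":1},
  ],
)

```text
clock: 53.95
eef_pos: [493.1, 149.0, 95.3]
tool_rot: [-3.141, -0.113, -3.083]
force: [-0.1, -0.3, -3.9]
width: 20.9
gripper_force: 61.8
```

```bash
python3 hd2.py; python3 st.py
```

```text
world handle rise toward end 0.0097 face z 86.8 T [493.1 148.6  95.3] rail [-76.5 118.6]
holes {40: array([-20.8,  39.8])}
-120 plate (array([   4.4, -109.8]), 89.4, 18.8, -0.0288) pin None 0 pinlow nan
-40 plate (array([ -4.9, -39.1]), 70.7, 37.6, 0.0047) pin None 0 pinlow 30.7
40 plate (array([ 2.8, 39.5]), 86.7, 35.8, -0.0289) pin None 0 pinlow 30.9
fence (array([  51.5, -102.2]), 21.7, 5.5, -1.5253)
q [-0.31  0.68 -0.02  1.91 -0.03  0.66  1.32] p [493.1 148.6  95.3] r [-3.141 -0.113 -3.084] t 54.0 f [ 0.2 -0.3 -3.1] w 21.0
  return _methods._mean(a, axis=axis, dtype=dtype,
  ret = ret.dtype.type(ret / rcount)
```

jog_arm(
  plan=[
    {"tx":-0.008,"ty":0.002,"tz":0.08,"wx":0,"wy":0,"wz":0,"claw":1},
    {"tx":-0.012,"ty":0.002,"tz":0.12,"wx":0,"wy":0,"wz":0,"claw":1},
    {"tx":-0.014,"ty":0.002,"tz":0.14,"wx":0,"wy":0,"wz":0,"claw":1},
    {"tx":-0.015,"ty":0.002,"tz":0.155,"wx":0,"wy":0,"wz":0,"claw":1},
    {"tx":-0.016,"ty":0.002,"tz":0.17,"wx":0,"wy":0,"wz":0,"claw":1},
    {"tx":-0.017,"ty":0.002,"tz":0.182,"wx":0,"wy":0,"wz":0,"claw":1},
    {"tx":-0.017,"ty":0.002,"tz":0.192,"wx":0,"wy":0,"wz":0,"claw":1},
    {"tx":-0.017,"ty":0.002,"tz":0.198,"wx":0,"wy":0,"wz":0,"claw":1},
    {"tx":-0.017,"ty":0.002,"tz":0.198,"wx":0,"wy":0,"wz":0,"claw":1},
  ],
)

```text
clock: 54.9
eef_pos: [491.0, 149.5, 37.4]
tool_rot: [-3.141, -0.113, -3.083]
force: [-3.8, -2.0, 10.1]
width: 21.2
gripper_force: 64.2
```

```bash
python3 hd2.py 2>/dev/null
```

```text
world handle rise toward end -0.0125 face z 30.0 T [491.  149.5  37.4] rail [-78.5 119.7]
holes {40: array([-26.,  40.])}
-40 plate (array([-15.2, -39.2]), 50.8, 37.5, -0.0048) pin None 0 pinlow 30.7
40 plate (array([-19. ,  44.2]), 56.5, 22.2, 0.5197) pin None 0 pinlow 30.5
```

jog_arm(
  plan=[
    {"tx":0,"ty":0,"tz":0.005,"wx":0,"wy":0,"wz":0,"claw":1},
    {"tx":0,"ty":0,"tz":0.005,"wx":0,"wy":0,"wz":0,"claw":1},
    {"tx":0,"ty":0,"tz":-0.03,"wx":0,"wy":0,"wz":0,"claw":1},
    {"tx":0,"ty":0,"tz":-0.15,"wx":0,"wy":0,"wz":0,"claw":1},
    {"tx":0,"ty":0,"tz":-0.3,"wx":0,"wy":0,"wz":0,"claw":1},
    {"tx":0,"ty":-0.15,"tz":-0.45,"wx":0,"wy":-0.03,"wz":0,"claw":1},
    {"tx":0,"ty":-0.3,"tz":-0.6,"wx":0,"wy":-0.07,"wz":0,"claw":1},
    {"tx":0,"ty":-0.45,"tz":-0.7,"wx":0,"wy":-0.072,"wz":0,"claw":1},
    {"tx":0,"ty":-0.6,"tz":-0.7,"wx":0,"wy":-0.072,"wz":0,"claw":1},
    {"tx":0,"ty":-0.6,"tz":-0.7,"wx":0,"wy":-0.072,"wz":0,"claw":1},
    {"tx":0,"ty":-0.6,"tz":-0.7,"wx":0,"wy":-0.072,"wz":0,"claw":1},
  ],
)

```text
clock: 56.05
eef_pos: [526.2, -33.2, 246.2]
tool_rot: [-3.139, 0.003, -3.09]
force: [0.0, 0.4, -4.4]
width: 21.3
gripper_force: 62.4
```

```bash
python3 st.py; python3 - <<'E' 2>/dev/null
from h import *
placed(shot("wrist")); print("top"); t=shot("top"); placed(t); bar(t,(33,44)); s=shot("side"); placed(s)
E
```

```text
q [ 0.    0.43  0.01  1.84 -0.    0.86  1.63] p [526.2 -33.2 246.2] r [-3.139e+00  3.000e-03 -3.090e+00] t 56.05 f [ 0.   0.4 -4.4] w 21.3
holes {}
-120 plate (array([   4.3, -119.9]), 89.4, 35.0, -0.0119) pin None 0 pinlow 30.7
-40 plate (array([ -1.6, -26.8]), 76.9, 9.8, 0.0248) pin None 0 pinlow nan
40 plate (array([ 4.6, 39.9]), 88.8, 35.8, -0.0014) pin None 0 pinlow 30.8
120 plate (array([  4.5, 119. ]), 89.0, 36.7, -0.002) pin None 0 pinlow 30.7
fence (array([65.7,  1.7]), 300.3, 44.2, 1.562)
top
holes {-120: array([  -5.5, -104.4]), -40: array([-27.1, -60.1])}
-120 plate (array([   2.5, -123. ]), 91.3, 33.7, -0.0269) pin None 1 pinlow 34.7
120 plate (array([  2.8, 118.7]), 90.3, 37.4, -0.0052) pin None 1 pinlow 32.5
fence (array([64.6,  0.8]), 294.5, 40.9, -1.5684)
bar 0.93 [285. 195.  91.  17.] (array([641.3,  37.4]), 297.6, 38.2, -1.5171) 37.9
holes {}
-40 plate (array([  3.6, -38. ]), 88.9, 38.0, 0.0269) pin None 0 pinlow 32.0
40 plate (array([ 2.9, 40.3]), 87.7, 38.9, -0.0232) pin None 0 pinlow 31.7
120 plate (array([  3.8, 120.7]), 90.1, 36.4, -0.0049) pin None 0 pinlow 29.0
fence (array([66.5,  1.3]), 296.2, 40.8, 1.567)
```

All four pins read about 31 mm (fully home) and the fence is still in place. I'll return the mallet to the mat.

jog_arm(
  plan=[
    {"tx":0.03,"ty":-0.15,"tz":0,"wx":0,"wy":0,"wz":0,"claw":1},
    {"tx":0.06,"ty":-0.3,"tz":0,"wx":0,"wy":0,"wz":0,"claw":1},
    {"tx":0.09,"ty":-0.45,"tz":0,"wx":0,"wy":0,"wz":0,"claw":1},
    {"tx":0.12,"ty":-0.6,"tz":0,"wx":0,"wy":0,"wz":0,"claw":1},
    {"tx":0.13,"ty":-0.65,"tz":0,"wx":0,"wy":0,"wz":0,"claw":1},
    {"tx":0.13,"ty":-0.65,"tz":0,"wx":0,"wy":0,"wz":0,"claw":1},
  ],
)

```text
clock: 56.85
eef_pos: [497.3, -227.1, 243.8]
tool_rot: [-3.141, -0.001, -3.086]
force: [-1.4, 0.6, -3.8]
width: 21.2
gripper_force: 62.4
```

jog_arm(
  plan=[
    {"tx":0.03,"ty":-0.15,"tz":0.05,"wx":0,"wy":0.02,"wz":0,"claw":1},
    {"tx":0.06,"ty":-0.3,"tz":0.15,"wx":0,"wy":0.05,"wz":0,"claw":1},
    {"tx":0.1,"ty":-0.45,"tz":0.3,"wx":0,"wy":0.075,"wz":0,"claw":1},
    {"tx":0.13,"ty":-0.6,"tz":0.45,"wx":0,"wy":0.075,"wz":0,"claw":1},
    {"tx":0.13,"ty":-0.6,"tz":0.5,"wx":0,"wy":0.075,"wz":0,"claw":1},
    {"tx":0.13,"ty":-0.6,"tz":0.5,"wx":0,"wy":0.075,"wz":0,"claw":1},
    {"tx":0.13,"ty":-0.6,"tz":0.5,"wx":0,"wy":0.075,"wz":0,"claw":1},
    {"tx":0.13,"ty":-0.6,"tz":0.5,"wx":0,"wy":0.075,"wz":0,"claw":1},
  ],
)

```text
clock: 57.65
eef_pos: [472.5, -404.3, 95.2]
tool_rot: [3.141, -0.115, -3.078]
force: [0.6, 0.2, -3.7]
width: 21.2
gripper_force: 62.4
```

```bash
python3 st.py; python3 hd2.py 2>/dev/null|head -1; python3 - <<'E'
from h import *
p=shot("wrist"); X=cloud(p); i=p["img"].astype(int)
t=shot("top"); Y=cloud(t)
for q,Z in((p,X),(t,Y)):
  for r in ctrl.trace(q,"mat"):
    m=r["pixels"]&(abs(Z[...,2]-3)<5)&(q["depth"]>0)
    if m.sum()>300: print(round(r["score"],2),rect(Z[m]),Z[m].min(0).round(),Z[m].max(0).round())
E
```

```text
q [0.59 0.79 0.06 1.63 0.04 0.81 2.24] p [ 472.5 -404.3   95.2] r [ 3.141 -0.115 -3.078] t 57.65 f [ 0.6  0.2 -3.7] w 21.2
world handle rise toward end -0.0233 face z 88.4 T [ 472.5 -404.8   95.7] rail [-128.5 -432.6]
0.79 (array([ 467.7, -358.4]), 314.4, 203.0, -0.0196) [ 312. -461.   -2.] [ 626. -255.    5.]
0.57 (array([ 487.2, -360.3]), 357.4, 200.4, -0.0255) [ 306. -465.   -2.] [ 665. -259.    8.]
```

jog_arm(
  plan=[
    {"tx":-0.01,"ty":0,"tz":0.1,"wx":0,"wy":0.015,"wz":0,"claw":1},
    {"tx":-0.02,"ty":0,"tz":0.2,"wx":0,"wy":0.015,"wz":0,"claw":1},
    {"tx":-0.03,"ty":0,"tz":0.25,"wx":0,"wy":0.015,"wz":0,"claw":1},
    {"tx":-0.03,"ty":0,"tz":0.27,"wx":0,"wy":0.015,"wz":0,"claw":1},
    {"tx":-0.03,"ty":0,"tz":0.27,"wx":0,"wy":0.015,"wz":0,"claw":1},
    {"tx":-0.03,"ty":0,"tz":0.27,"wx":0,"wy":0.015,"wz":0,"claw":1},
  ],
)

```text
clock: 58.5
eef_pos: [469.9, -407.6, 14.1]
tool_rot: [-3.14, -0.14, -3.083]
force: [0.9, -0.2, -3.1]
width: 21.0
gripper_force: 62.2
```

```bash
python3 st.py; python3 hd2.py 2>/dev/null|head -1
```

```text
q [0.58 0.92 0.07 1.63 0.05 0.7  2.21] p [ 469.9 -407.6   14.1] r [-3.14  -0.14  -3.083] t 58.5 f [ 0.9 -0.2 -3.1] w 21.0
world handle rise toward end 0.0017 face z 6.0 T [ 470.1 -407.7   14.3] rail [-131.2 -435.4]
```

Level, with the face 3 mm above the mat. I'll lower it, release and lift away.

jog_arm(
  plan=[
    {"tx":0,"ty":0,"tz":0.005,"wx":0,"wy":0,"wz":0,"claw":1},
    {"tx":0,"ty":0,"tz":0.01,"wx":0,"wy":0,"wz":0,"claw":1},
    {"tx":0,"ty":0,"tz":0.01,"wx":0,"wy":0,"wz":0,"claw":1},
    {"tx":0,"ty":0,"tz":0.01,"wx":0,"wy":0,"wz":0,"claw":0.5},
    {"tx":0,"ty":0,"tz":0.01,"wx":0,"wy":0,"wz":0,"claw":0.45},
    {"tx":0,"ty":0,"tz":0.01,"wx":0,"wy":0,"wz":0,"claw":0.45},
    {"tx":0,"ty":0,"tz":-0.1,"wx":0,"wy":0,"wz":0,"claw":0.45},
    {"tx":0,"ty":0,"tz":-0.25,"wx":0,"wy":0,"wz":0,"claw":0.45},
    {"tx":0,"ty":0,"tz":-0.4,"wx":0,"wy":-0.05,"wz":0,"claw":0.2},
    {"tx":0,"ty":0,"tz":-0.6,"wx":0,"wy":-0.09,"wz":0,"claw":0},
    {"tx":0,"ty":0,"tz":-0.75,"wx":0,"wy":-0.09,"wz":0,"claw":0},
    {"tx":0,"ty":0,"tz":-0.75,"wx":0,"wy":-0.09,"wz":0,"claw":0},
  ],
)

```text
clock: 59.75
eef_pos: [504.5, -407.6, 243.6]
tool_rot: [-3.133, 0.011, -3.083]
force: [0.9, 0.2, 0.0]
width: 85.4
gripper_force: 0.0
```

```bash
python3 mal2.py; python3 st.py 645 40 150 1.628; python3 - <<'E'
from h import *
t=shot("top"); bar(t,(33,44)); placed(t)
E
```

```text
head [ 522.4 -402.9] zt 52.7 yaw 0.063 ext [-165.  -41.] width [-10.   10.9] axis off -0.3 z [39.  40.3]
grip52 [ 470.5 -406. ]
q [ 0.63  0.61  0.02  1.53 -0.01  1.    2.28] p [ 502.  -405.5  238. ] r [-3.139  0.004 -3.082] t 59.85 f [ 0.6  0.1 -0.3] w 85.5
[-0.5632  1.4548  0.2912] [4.0000e-04 3.3000e-03 1.0015e+00]
bar 0.73 [285. 195.  93.  19.] (array([641.5,  37. ]), 297.4, 39.6, -1.5134) 37.6
holes {}
-120 plate (array([   2.2, -122. ]), 88.3, 35.8, -0.0306) pin None 0 pinlow 29.7
-40 plate (array([  3. , -41.4]), 90.1, 36.8, 0.0488) pin None 0 pinlow 28.7
40 plate (array([ 2.6, 37.9]), 89.2, 34.2, -0.006) pin None 0 pinlow 28.6
120 plate (array([  2.9, 118.4]), 89.1, 35.9, -0.0425) pin None 0 pinlow 30.3
fence (array([66.1,  0.5]), 293.9, 39.0, 1.5668)
```

jog_arm(
  plan=[
    {"tx":-0.06,"ty":0.15,"tz":0,"wx":0,"wy":0,"wz":0,"claw":0.3},
    {"tx":-0.12,"ty":0.3,"tz":0,"wx":0,"wy":0,"wz":0,"claw":0.3},
    {"tx":-0.18,"ty":0.45,"tz":0,"wx":0,"wy":0,"wz":0,"claw":0.3},
    {"tx":-0.21,"ty":0.55,"tz":0,"wx":0,"wy":0,"wz":0,"claw":0.3},
    {"tx":-0.21,"ty":0.55,"tz":0,"wx":0,"wy":0,"wz":0,"claw":0.3},
  ],
)

```text
clock: 60.45
eef_pos: [555.0, -228.7, 233.3]
tool_rot: [3.136, -0.003, -3.073]
force: [1.0, -0.0, -0.2]
width: 59.5
gripper_force: 0.0
```

jog_arm(
  plan=[
    {"tx":-0.03,"ty":0.08,"tz":0,"wx":0,"wy":0,"wz":0.09,"claw":0.3},
    {"tx":-0.07,"ty":0.17,"tz":0,"wx":0,"wy":0,"wz":0.18,"claw":0.3},
    {"tx":-0.11,"ty":0.26,"tz":0,"wx":0,"wy":0,"wz":0.27,"claw":0.3},
    {"tx":-0.15,"ty":0.36,"tz":0,"wx":0,"wy":0,"wz":0.36,"claw":0.3},
    {"tx":-0.19,"ty":0.46,"tz":0,"wx":0,"wy":0,"wz":0.45,"claw":0.3},
    {"tx":-0.23,"ty":0.56,"tz":0,"wx":0,"wy":0,"wz":0.54,"claw":0.3},
    {"tx":-0.27,"ty":0.66,"tz":0,"wx":0,"wy":0,"wz":0.63,"claw":0.3},
    {"tx":-0.3,"ty":0.76,"tz":0,"wx":0,"wy":0,"wz":0.72,"claw":0.3},
    {"tx":-0.33,"ty":0.85,"tz":0,"wx":0,"wy":0,"wz":0.81,"claw":0.3},
    {"tx":-0.353,"ty":0.905,"tz":0,"wx":0,"wy":0,"wz":0.9,"claw":0.3},
    {"tx":-0.353,"ty":0.905,"tz":0,"wx":0,"wy":0,"wz":1,"claw":0.3},
    {"tx":-0.353,"ty":0.905,"tz":0,"wx":0,"wy":0,"wz":1,"claw":0.3},
  ],
)

```text
clock: 61.65
eef_pos: [642.7, 40.5, 233.4]
tool_rot: [-3.138, 0.002, 1.63]
force: [1.0, -0.4, 0.1]
width: 59.7
gripper_force: 0.0
```

jog_arm(
  plan=[
    {"tx":0,"ty":0,"tz":0.1,"wx":0,"wy":0,"wz":0,"claw":0.3},
    {"tx":0,"ty":0,"tz":0.2,"wx":0,"wy":0,"wz":0,"claw":0.3},
    {"tx":0,"ty":0,"tz":0.3,"wx":0,"wy":0,"wz":0,"claw":0.3},
    {"tx":0,"ty":0,"tz":0.3,"wx":0,"wy":0,"wz":0,"claw":0.3},
    {"tx":0,"ty":0,"tz":0.3,"wx":0,"wy":0,"wz":0,"claw":0.3},
  ],
)

```text
clock: 62.15
eef_pos: [643.2, 39.5, 145.2]
tool_rot: [-3.14, 0.001, 1.63]
force: [-0.4, -0.1, 0.5]
width: 59.7
gripper_force: 0.0
```

```bash
python3 st.py 645 39.5 21 1.628; python3 - <<'E' 2>/dev/null
from h import *
p=shot("wrist"); bar(p,(33,44)); placed(p); print(wr(pose()[0]))
E
```

```text
q [-0.34  0.75  0.4   1.62 -0.36  0.85  0.27] p [643.2  39.5 145.2] r [-3.14e+00  1.00e-03  1.63e+00] t 62.15 f [-0.4 -0.1  0.5] w 59.7
[2.00e-04 6.70e-03 4.14e-01] [-0.0011  0.0006  0.0015]
bar 0.91 [323. 176.  58. 351.] (array([645.3,  34.5]), 288.7, 38.1, -1.5137) 37.6
holes {-120: array([ -26.3, -120.5])}
-120 plate (array([  20.7, -120. ]), 55.5, 36.5, -0.0141) pin None 0 pinlow nan
-40 plate (array([  4.6, -39.2]), 88.4, 36.2, -0.0085) pin None 0 pinlow 30.6
40 plate (array([ 4.6, 40. ]), 88.8, 35.4, 0.0026) pin None 0 pinlow 30.6
120 plate (array([  4.8, 119.5]), 88.3, 35.0, 0.0011) pin None 0 pinlow 30.5
fence (array([66.1, -2.8]), 286.5, 43.8, -1.5708)
[68.7  1.5]
```

jog_arm(
  plan=[
    {"tx":0,"ty":0.008,"tz":0.15,"wx":0,"wy":0,"wz":0,"claw":0.3},
    {"tx":0,"ty":0.008,"tz":0.28,"wx":0,"wy":0,"wz":0,"claw":0.3},
    {"tx":0,"ty":0.008,"tz":0.37,"wx":0,"wy":0,"wz":0,"claw":0.3},
    {"tx":0,"ty":0.008,"tz":0.41,"wx":0,"wy":0,"wz":0,"claw":0.3},
    {"tx":0,"ty":0.008,"tz":0.41,"wx":0,"wy":0,"wz":0,"claw":0.3},
    {"tx":0,"ty":0.008,"tz":0.41,"wx":0,"wy":0,"wz":0,"claw":0.3},
    {"tx":0,"ty":0.008,"tz":0.41,"wx":0,"wy":0,"wz":0,"claw":1},
    {"tx":0,"ty":0.008,"tz":0.41,"wx":0,"wy":0,"wz":0,"claw":1},
    {"tx":0,"ty":0.008,"tz":0.41,"wx":0,"wy":0,"wz":0,"claw":1},
    {"tx":0,"ty":0.008,"tz":0.41,"wx":0,"wy":0,"wz":0,"claw":1},
  ],
)

```text
clock: 63.25
eef_pos: [646.4, 41.0, 24.8]
tool_rot: [3.14, -0.0, 1.63]
force: [-1.6, 0.1, 6.9]
width: 36.5
gripper_force: 62.3
```

jog_arm(
  plan=[
    {"tx":0,"ty":0.006,"tz":0,"wx":0,"wy":0,"wz":0,"claw":1},
    {"tx":0,"ty":0.012,"tz":-0.005,"wx":0,"wy":0,"wz":0,"claw":1},
    {"tx":0,"ty":0.02,"tz":-0.05,"wx":0,"wy":0,"wz":0,"claw":1},
    {"tx":0,"ty":0.02,"tz":-0.2,"wx":0,"wy":0,"wz":0,"claw":1},
    {"tx":0,"ty":0.02,"tz":-0.35,"wx":0,"wy":0,"wz":0,"claw":1},
    {"tx":0,"ty":0.02,"tz":-0.4,"wx":0,"wy":0,"wz":0,"claw":1},
    {"tx":0,"ty":0.02,"tz":-0.4,"wx":0,"wy":0,"wz":0,"claw":1},
  ],
)

```text
clock: 63.95
eef_pos: [654.0, 41.5, 145.3]
tool_rot: [3.136, -0.0, 1.631]
force: [0.6, -0.1, -8.3]
width: 36.4
gripper_force: 63.6
```

```bash
python3 st.py 480 -305 150 -0.035
```

```text
q [-0.34  0.76  0.4   1.6  -0.37  0.85  0.27] p [654.   41.5 145.3] r [ 3.136 -0.     1.631] t 63.95 f [ 0.6 -0.1 -8.3] w 36.4
[-1.1181 -0.6478 -0.0194] [ 0.0028 -0.0032  1.0603]
```

jog_arm(
  plan=[
    {"tx":-0.1,"ty":-0.06,"tz":0,"wx":0,"wy":0,"wz":0.05,"claw":1},
    {"tx":-0.2,"ty":-0.12,"tz":0,"wx":0,"wy":0,"wz":0.12,"claw":1},
    {"tx":-0.3,"ty":-0.18,"tz":0,"wx":0,"wy":0,"wz":0.2,"claw":1},
    {"tx":-0.4,"ty":-0.24,"tz":0,"wx":0,"wy":0,"wz":0.28,"claw":1},
    {"tx":-0.5,"ty":-0.3,"tz":0,"wx":0,"wy":0,"wz":0.36,"claw":1},
    {"tx":-0.6,"ty":-0.36,"tz":0,"wx":0,"wy":0,"wz":0.44,"claw":1},
    {"tx":-0.7,"ty":-0.42,"tz":0,"wx":0,"wy":0,"wz":0.52,"claw":1},
    {"tx":-0.8,"ty":-0.48,"tz":0,"wx":0,"wy":0,"wz":0.6,"claw":1},
    {"tx":-0.9,"ty":-0.55,"tz":0,"wx":0,"wy":0,"wz":0.68,"claw":1},
    {"tx":-0.95,"ty":-0.6,"tz":0,"wx":0,"wy":0,"wz":0.76,"claw":1},
    {"tx":-0.95,"ty":-0.6,"tz":0,"wx":0,"wy":0,"wz":0.8,"claw":1},
    {"tx":-0.95,"ty":-0.6,"tz":0,"wx":0,"wy":0,"wz":0.8,"claw":1},
  ],
)

```text
clock: 65.15
eef_pos: [487.4, -253.3, 140.4]
tool_rot: [-3.139, 0.003, 0.372]
force: [-0.2, 0.1, -7.5]
width: 35.9
gripper_force: 63.5
```

```bash
python3 st.py 480 -303 60 -0.03
```

```text
q [-0.01  0.72  0.7   1.9  -0.65  0.77 -0.14] p [ 487.4 -253.3  140.4] r [-3.139e+00  3.000e-03  3.720e-01] t 65.15 f [-0.2  0.1 -7.5] w 35.9
[-0.0821  0.1461  0.2678] [-0.0015  0.0026  0.2558]
```

jog_arm(
  plan=[
    {"tx":-0.04,"ty":0.07,"tz":0,"wx":0,"wy":0,"wz":0.09,"claw":1},
    {"tx":-0.082,"ty":0.146,"tz":0,"wx":0,"wy":0,"wz":0.18,"claw":1},
    {"tx":-0.082,"ty":0.146,"tz":0.1,"wx":0,"wy":0,"wz":0.256,"claw":1},
    {"tx":-0.082,"ty":0.146,"tz":0.23,"wx":0,"wy":0,"wz":0.256,"claw":1},
    {"tx":-0.082,"ty":0.146,"tz":0.268,"wx":0,"wy":0,"wz":0.256,"claw":1},
    {"tx":-0.082,"ty":0.146,"tz":0.268,"wx":0,"wy":0,"wz":0.256,"claw":1},
    {"tx":-0.082,"ty":0.146,"tz":0.268,"wx":0,"wy":0,"wz":0.256,"claw":1},
  ],
)

```text
clock: 65.85
eef_pos: [482.9, -303.9, 62.8]
tool_rot: [3.141, -0.001, -0.027]
force: [0.3, -0.7, -7.5]
width: 36.3
gripper_force: 63.5
```

```bash
python3 st.py 480 -303 28 -0.03; python3 - <<'E'
from h import *
p=shot("wrist"); save(p,"w12"); bar(p,(50,90))
E
```

```text
q [ 0.1   0.87  0.69  1.89 -0.85  0.7  -0.3 ] p [ 482.9 -303.9   62.8] r [ 3.141e+00 -1.000e-03 -2.700e-02] t 65.85 f [ 0.3 -0.7 -7.5] w 36.3
[-0.0097 -0.0027  0.1159] [ 0.0005 -0.0003  0.0018]
bar 0.62 [320. 180. 107. 359.] (array([ 513.2, -303.9]), 153.5, 38.6, -0.0268) 75.6
```

View pics/w12.png

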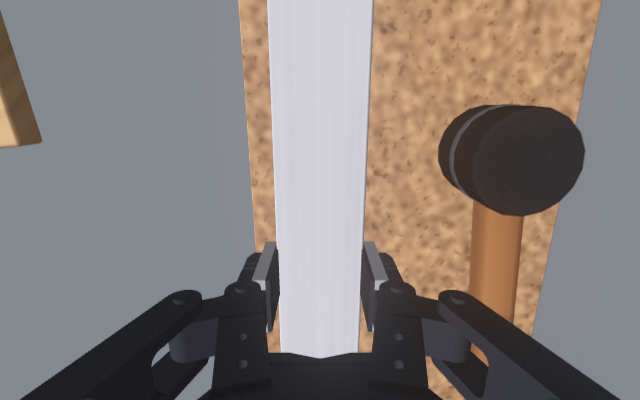

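The bar hangs within the mat, its top at (320,180), with the mallet standing on the mat at (510,160). I'll lower it and release.

jog_arm(
  plan=[
    {"tx":0,"ty":0,"tz":0.06,"wx":0,"wy":0,"wz":0,"claw":1},
    {"tx":0,"ty":0,"tz":0.1,"wx":0,"wy":0,"wz":0,"claw":1},
    {"tx":0,"ty":0,"tz":0.115,"wx":0,"wy":0,"wz":0,"claw":1},
    {"tx":0,"ty":0,"tz":0.119,"wx":0,"wy":0,"wz":0,"claw":1},
    {"tx":0,"ty":0,"tz":0.119,"wx":0,"wy":0,"wz":0,"claw":1},
    {"tx":0,"ty":0,"tz":0.119,"wx":0,"wy":0,"wz":0,"claw":1},
  ],
)

```text
clock: 66.55
eef_pos: [482.3, -303.0, 27.8]
tool_rot: [-3.14, -0.001, -0.028]
force: [-2.8, 5.1, 6.4]
width: 36.4
gripper_force: 65.2
```

jog_arm(
  plan=[
    {"tx":0,"ty":0,"tz":0.003,"wx":0,"wy":0,"wz":0,"claw":1},
    {"tx":0,"ty":0,"tz":0.003,"wx":0,"wy":0,"wz":0,"claw":0.4},
    {"tx":0,"ty":0,"tz":0.003,"wx":0,"wy":0,"wz":0,"claw":0.3},
    {"tx":0,"ty":0,"tz":0.003,"wx":0,"wy":0,"wz":0,"claw":0.3},
    {"tx":0,"ty":0,"tz":-0.1,"wx":0,"wy":0,"wz":0,"claw":0.3},
    {"tx":0,"ty":0,"tz":-0.25,"wx":0,"wy":0,"wz":0,"claw":0.3},
    {"tx":0,"ty":0,"tz":-0.4,"wx":0,"wy":0,"wz":0,"claw":0},
    {"tx":-0.1,"ty":0,"tz":-0.6,"wx":0,"wy":0,"wz":0,"claw":0},
    {"tx":-0.2,"ty":0,"tz":-0.8,"wx":0,"wy":0,"wz":0,"claw":0},
    {"tx":-0.2,"ty":0,"tz":-0.8,"wx":0,"wy":0,"wz":0,"claw":0},
    {"tx":-0.2,"ty":0,"tz":-0.8,"wx":0,"wy":0,"wz":0,"claw":0},
    {"tx":-0.2,"ty":0,"tz":-0.8,"wx":0,"wy":0,"wz":0,"claw":0},
  ],
)

```text
clock: 67.75
eef_pos: [422.9, -302.0, 267.0]
tool_rot: [3.141, -0.002, -0.029]
force: [0.3, -0.0, -1.0]
width: 85.4
gripper_force: 0.0
```

```bash
python3 - <<'E' 2>/dev/null
from h import *
p=shot("wrist"); bar(p,(34,48)); t=shot("top"); placed(t); bar(t,(34,48)); save(t,"t13",(100,90,540,320),1.8)
s=shot("side"); placed(s)
E
python3 st.py
```

```text
bar 0.75 [320. 124.  37. 242.] (array([ 461.9, -301.6]), 263.1, 38.1, -0.0311) 40.6
holes {}
-120 plate (array([   2., -121.]), 88.7, 37.2, -0.0202) pin None 1 pinlow 35.6
-40 plate (array([  1.9, -41.4]), 87.9, 35.9, -0.0277) pin None 0 pinlow 29.2
40 plate (array([ 2.2, 38.9]), 88.3, 36.1, -0.0157) pin None 2 pinlow 31.6
120 plate (array([  2.3, 117.7]), 89.3, 34.5, -0.0061) pin None 0 pinlow 31.6
bar 0.78 [394. 243.  14.  94.] (array([ 478.8, -303.7]), 296.2, 38.3, -0.0364) 40.8
holes {}
-120 plate (array([   1.7, -119.2]), 88.6, 37.9, 0.0071) pin None 0 pinlow 31.4
-40 plate (array([  2.4, -38.5]), 90.1, 39.3, 0.0144) pin None 0 pinlow 31.3
40 plate (array([ 2.9, 41.1]), 93.1, 36.8, 0.0363) pin None 0 pinlow 30.9
120 plate (array([  3.1, 121.7]), 88.0, 35.6, 0.0325) pin None 1 pinlow 29.1
q [-0.05  0.56  0.97  1.85 -0.54  1.02 -0.46] p [ 422.4 -301.4  265.3] r [-3.141e+00  2.000e-03 -2.800e-02] t 68.0 f [ 0.2 -0.4 -0.3] w 85.4
```

View pics/t13.png

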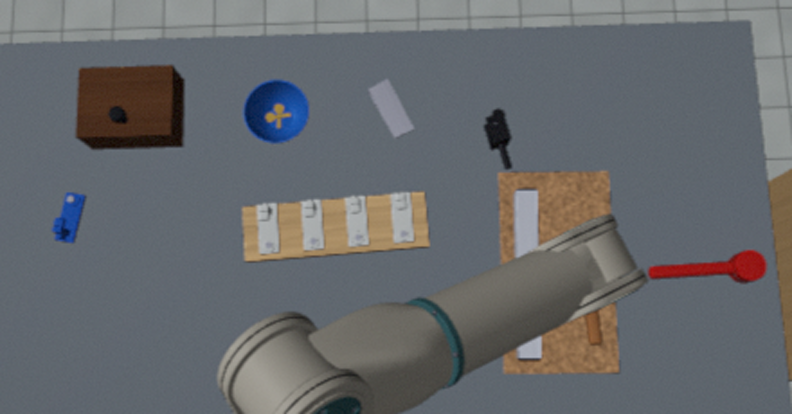

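The top view shows four hooks fixed at (267,228), (313,225), (357,221) and (402,217), with the bar and mallet on the mat. The bowl, wedge and coat peg are where they were, so I'm handing in.

```bash
python3 -c "
from cell import ctrl
print(ctrl.finish_job())"
```

```text
the job is handed in; nothing more can be done
None
```

All four hooks are on the rail with their pins driven home by the mallet, the straightedge and mallet are back on the mat, and the job was handed in at about 68 s; no verdict came back. The first hook sits about 0.7° off square.

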